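# Tap a flanged bearing cup home with a drift

## Robot

A 7-joint arm with a two-finger parallel gripper is mounted at the origin on the work surface. World frame = base frame: x ahead of the robot, y to its left, z up, the work surface at z = 0. Lengths are in m, angles in rad, forces in N, time in s.
With the tool pointing down it reaches from about 0.4 to 0.9 m from the base axis. Payload 5.6 kg.
Tool frame: the origin (TCP) lies midway between the tips of the shut fingers; the grasp point (between the pads) lies bot.grip_point_offset behind it (bot.grip_point_offset is the distance from the TCP to the grasp point, in m); x points along the fingers, y is the direction in which the jaws open and shut, and the axes are right-handed (so a half turn about x gives the same grasp; the last joint's range is limited). The gripper opens to 92 mm and grips with 3 to 60 N. Pads are 20 mm wide; open, the fingers measure 128 mm over their backs; the gripper's body (75 mm by 189 mm) begins 69 mm behind the grasp point.
Start: joints at [-1.28, 0.468, -0.012, 1.603, 0.006, 1.071, -0.056], TCP at [0.213, 0.614, 0.215] pointing down, gripper open.
Joint ranges: [-2.53, 2.53], [-0.31, 2.02], [-1.57, 1.55], [0.28, 2.44], [-1.29, 4.43], [0.15, 1.84], [-2.92, 2.92]. Speed limits (rad/s): [2.57, 2.57, 3.14, 3.14, 3.14, 3.14, 3.14].

## Interface

Orientations are given as a unit quaternion [w, x, y, z].
In Python, from workcell import bot gives the robot as it stands.
- The arm moves only by the tool jog_arm, never from a script. Its arguments are lists of equal length, an entry for each row: "grip": the finger opening in cm, from 0 to 9.19; "delta_pos": the shift along the tool's x, y, z in cm, a list of three; "roll": the turn about the tool's x in degrees. In form: {"grip": [grip, ...], "delta_pos": [[x, y, z], ...], "roll": [roll, ...]}. A call has 1 to 20 rows; each row is the pose to reach, as a shift and turn from the pose commanded when the call began, along the tool's axes at that moment; what a row does not reach only later rows make up. A row lasts 1/10 s, in which the tool goes at most 50 mm and 8.59 degrees, less where a joint would pass 70% of its speed; a pose out of reach is approached as far as the arm can. A call with a gripper value outside its range is refused whole. The fingers move at their own pace and stop on an object; the grip force is fixed at half the most. Time passes only in rows, so rows that repeat a pose let the fingers close. It gives the time, the measured TCP pose, the force and the opening at its end, in the units of the state.
- bot.get_state(): the state, without advancing time (a new reading comes with each control period).
- bot.read_camera(name): name is "scene" or "top" or "wrist"; returns a dict with "frame" (420x560x3 uint8, red, green, blue), "range_z" (420x560 float32, m along the optical axis (not along the pixel's ray), 0 where there is no reading), "camera_matrix" (3x3 intrinsics, pixels), "dist" ([k1, k2, p1, p2, k3] as OpenCV has them; the pictures are not rectified), "R" (3x3) and "t" (3): a world point X has camera coordinates R X + t. Camera axes: x right, y down, z forward; pixel columns grow to the right and rows downward; lengths in m; the calibration is good to about 2 mm. A picture is of the moment at which its call begins.
- bot.hand_in(): hands the job in, once; it reports no verdict.
The state is a dict: "t": time; "joint_pos": joint angles; "joint_velocities": joint speeds; "effort": joint torques, N m; "tcp_pos": TCP position; "eef_rot": TCP orientation; "force": force on the tool from outside, world axes, zero at the start; "wrist_torque": the same for the moment, N m; "gripper_width": finger opening in m.
Only numpy, scipy, OpenCV 4.12 (cv2) and the standard library are available. Lean on these libraries where they do the work, as an engineer would, in place of code of your own. Each camera call takes 0.05 s, during which the arm holds its last target. There are 200 camera calls.

## Task

Take the blue-handled drift from the tool rack and, with its brass tip held in line with the bore, gently tap the bearing cup into the leaning gearbox housing alternately around its rim, so that it goes in square without ever cocking and its flange ends fully home against the housing's face all round. Touch the cup with the drift only, then stand the drift back in the empty rack hole, let go, and leave the other tools, the bottle and the spool as they stand.

Things in the scene. Friction and masses are not known exactly. Their poses are not given: they have to be found in the camera images.
- drift_handle (a point): Drift, a straight tool 140 mm long, 160 g, standing tip down in a rack hole. This point: middle of its blue handle, a bar 20 x 20 mm square, 74 mm long. z runs along the drift from tip to handle, x and y square to the handle's flats. Below the handle a round brass shank of 16 mm diameter tapers over the last 18 mm to the tip. A 6 mm steel cap is on top.
- drift_tip (a point): Centre of the flat end face, 12 mm in diameter, of the drift's brass tip; 97 mm along -z from drift_handle, same axes.
- cup: Bearing cup: brass flange ring, 66 mm outside, 34 mm inside diameter, 5 mm thick, on a 48 mm sleeve started in the bore up to 3.5 degrees crooked, flange 9 to 12 mm off the face. Origin: centre of the flange's underside; z points out of the bore (tapped face at z = 5 mm). It stays where left. Cocked means over 7 degrees off the bore's axis.
- cup_face (a point): Centre of the cup flange's upper, tapped face; axes as the cup's. A push on one side of the rim (24 to 27 mm off centre is best) lowers that side while the opposite side stays about where it is: the centre goes in half as far and the cup tilts. A push takes about 6 N if very slow, 12 N at 30 mm/s.
- bore_mouth (a point): Centre of the bore's mouth (50 mm diameter) in the 90 x 90 mm aluminium face of the gearbox housing, on which the flange's underside lies when home. z points out of the bore, leaning 23 to 33 degrees from vertical roughly towards the robot; x points up the slope of the face, y is level. The housing, 50 mm deep, does not give.
- fixture: Grey fixture fixed on the bench that holds the housing: base 150 (x) by 160 mm (y), 12 mm thick; origin at the centre of its underside. Two cheeks, 50 mm long in x, stand at y = 58 to 69 mm either side, 128 mm high, with clamp discs out to 77 mm. Its -x side faces roughly to the robot.
- rack: Wooden tool rack fixed on the bench left or right of the fixture, 70 mm (x) by 190 mm (y) by 50 mm high; origin at the centre of its underside, z up. Three round holes at y = -60, 0 and 60 mm: 18.5 mm diameter, 40 mm deep (floor 10 mm above the bench), 2 mm chamfers. One tool stands in each at the start, in any order.
- nutdriver_mid (a point): Nut driver with an orange round handle (24 mm diameter), 132 mm long, standing in a rack hole; the point is half-way up it. Bystander.
- marker_mid (a point): Black marker with a green cap, 16 mm diameter, 130 mm long, standing in a rack hole; the point is half-way up it. Bystander.
- bottle_mid (a point): White bottle with a red cap, 56 mm diameter, 160 mm high, standing loose on the bench between the robot and the fixture, to one side; the point is half-way up it. Bystander.
- spool_mid (a point): Black and silver spool, 58 mm diameter, 50 mm high, standing loose on the bench on the other side from the bottle; the point is half-way up it. Bystander.
- supply: Bench power supply, a dark blue box 130 mm (x) by 170 mm (y) by 115 mm high, fixed on the bench on the other side of the fixture from the rack; origin at the centre of its underside. Obstacle.
Mind the look-alikes: they are no part of the job. What is meant by the part that bears drift_handle is not pink or red, and is the smaller of those in its own colour.

How it is judged:
By the outcome, as a careful person would: the job done as asked, in the order asked, and still so for the second after the job is handed in, with the robot touching nothing.
It also fails if it takes over 58 s, if anything falls off the work surface, if the arm or the gripper's body presses on something with over 40 N, if the wrist force passes 120 N, or if a joint passes its speed limit or range.

## Working session

There is one attempt and no reset: what is moved stays moved. The work goes in short steps, Python scripts to look and compute and a tool call to move; the robot and the scene stay as the last step left them, time stands still between calls to the robot, and variables do not carry over. Pictures are saved under pics/ and viewed, about 8 in all and at most 12, crops included, and the job is handed in when it is done.

Besides the shell and the picture viewer there is one more tool, called after ">>>" as name(argument=value, ...), one argument or row to a line, values as JSON. jog_arm: Moves the arm, as the interface text tells. Its arguments: {"type":"object","properties":{"grip":{"type":"array","items":{"type":"number"}},"delta_pos":{"type":"array","items":{"type":"array","items":{"type":"number"}}},"roll":{"type":"array","items":{"type":"number"}}},"required":["grip","delta_pos","roll"]}

```bash
mkdir -p pics; ls; cat > h.py <<'E'
import numpy as np, cv2
from workcell import bot
def cam(n):
    c=bot.read_camera(n); return c
def save(c,f): cv2.imwrite('pics/'+f,c['frame'][:,:,::-1])
def world(c,uv,z=None,depth=None):
    "pixels -> world: by depth or on plane z"
    uv=np.array(uv,float).reshape(-1,1,2)
    p=cv2.undistortPoints(uv,np.array(c['camera_matrix']),np.array(c['dist'])).reshape(-1,2)
    d=np.c_[p,np.ones(len(p))]; R=np.array(c['R']);t=np.array(c['t'])
    o=-R.T@t; w=d@R
    if depth is not None: return o+w*np.reshape(depth,(-1,1))
    return o+w*((np.reshape(z,(-1,1))-o[2])/w[:,2:3])
def cloud(c):
    h,w=c['range_z'].shape; v,u=np.mgrid[:h,:w]
    P=world(c,np.stack([u,v],-1).reshape(-1,2),depth=c['range_z'].reshape(-1)).reshape(h,w,3)
    P[c['range_z']<=0]=np.nan; return P
E
python3 - <<'E'
from h import *
import pickle
s=bot.get_state(); print({k:np.round(v,4) for k,v in s.items()}, bot.grip_point_offset)
C={n:cam(n) for n in('scene','top','wrist')}
pickle.dump(C,open('c0.pkl','wb'))
for n in C:
    save(C[n],n+'0.png'); c=C[n]; print(n,-np.array(c['R']).T@c['t'],np.array(c['R'])[2],np.array(c['camera_matrix'])[0,0], c['dist'])
E
```

```text
pics
{'t': np.float64(0.0), 'joint_pos': array([-1.28  ,  0.4684, -0.0116,  1.6036,  0.006 ,  1.0714, -0.0563]), 'joint_velocities': array([-0.0006,  0.0006,  0.0018,  0.0008, -0.0011, -0.0002, -0.0008]), 'effort': array([ 1.50000e-03, -5.20586e+01, -1.22000e-02, -2.43739e+01,
       -5.67000e-02,  1.75000e-02,  1.00000e-04]), 'tcp_pos': array([0.2129, 0.6135, 0.2136]), 'eef_rot': array([ 0.6972,  0.1169,  0.6973, -0.1181]), 'force': array([ 0.0283,  0.6015, -0.8587]), 'wrist_torque': array([ 0.0151, -0.0375,  0.0012]), 'gripper_width': np.float64(0.0918)} 0.0187
scene [ 1.21745142 -0.70773606  0.70110742] [-0.6159251   0.59931928 -0.51132443] 464.65637863290857 [-0.07460597  0.          0.          0.          0.        ]
top [ 0.29521135 -0.04386507  1.30734874] [ 0.19993238 -0.00984247 -0.97976026] 411.6645539893458 [-0.11754988  0.          0.          0.          0.        ]
wrist [0.14396112 0.63726571 0.38258121] [ 0.24679089 -0.08721121 -0.9651365 ] 336.0722075913851 [-0.05096239  0.          0.          0.          0.        ]
```

View pics/scene0.png

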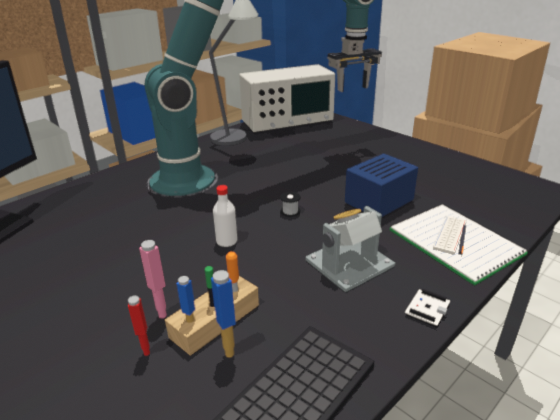

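View pics/top0.png

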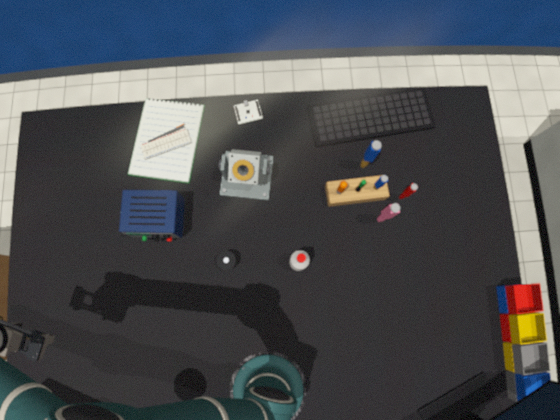

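```bash
cat > m.py <<'E'
from h import *
import pickle
C=pickle.load(open('c0.pkl','rb'))
def st(P,m):
    Q=P[m]; Q=Q[~np.isnan(Q[:,0])]; return Q
for n in('scene','top'):
    c=C[n];P=cloud(c);f=c['frame'];hsv=cv2.cvtColor(f,cv2.COLOR_RGB2HSV);H,S,V=[hsv[...,i].astype(int) for i in range(3)]
    print(n)
    masks={'blue':(H>100)&(H<125)&(S>140)&(V>90),'red':((H<6)|(H>174))&(S>170)&(V>90),'pink':((H>165)|(H<5))&(S>60)&(S<160)&(V>120),'orange':(H>7)&(H<16)&(S>190)&(V>150),'green':(H>55)&(H<85)&(S>150),'gold':(H>14)&(H<26)&(S>110)&(V>90),'wood':(H>8)&(H<20)&(S>70)&(S<180)&(V>110)}
    for k,m in masks.items():
        m=m&(P[...,0]>.2)&(P[...,0]<1)&(abs(P[...,1])<.6)&(P[...,2]>.01)&(P[...,2]<.35)
        nl,L,stt,ce=cv2.connectedComponentsWithStats(m.astype(np.uint8))
        for i in range(1,nl):
            if stt[i,4]<12: continue
            Q=st(P,L==i); print(k,stt[i].tolist(),'med',np.round(np.median(Q,0),3),'lo',np.round(np.percentile(Q,3,0),3),'hi',np.round(np.percentile(Q,97,0),3))
    # rack top
    Q=P.reshape(-1,3); q=Q[(abs(Q[:,2]-.05)<.004)&(Q[:,0]>.4)&(Q[:,0]<.7)&(Q[:,1]<-.1)&(Q[:,1]>-.45)]
    if len(q): print('racktop',len(q),cv2.minAreaRect(q[:,:2].astype(np.float32)*1000),np.median(q[:,2]))
    q=Q[(Q[:,2]>.05)&(Q[:,0]>.45)&(Q[:,0]<.72)&(Q[:,1]<.15)&(Q[:,1]>-.1)]; print('fix',np.round([q.min(0),q.max(0)],3))
E
python3 m.py
python3 - <<'E'
import cv2
a=cv2.imread('pics/scene0.png')[190:370,100:420]; b=cv2.imread('pics/top0.png')[130:240,190:430]
a=cv2.resize(a,None,fx=2,fy=2,interpolation=3); b=cv2.resize(b,(640,293//1),interpolation=3)
cv2.imwrite('pics/z1.png',cv2.resize(cv2.vconcat([a,b]),None,fx=.9,fy=.9))
E
```

```text
scene
blue [211, 277, 25, 52, 800] med [ 0.703 -0.362  0.142] lo [ 0.681 -0.371  0.092] hi [ 0.708 -0.346  0.186]
blue [177, 281, 17, 33, 387] med [ 0.612 -0.384  0.112] lo [ 0.599 -0.39   0.077] hi [ 0.617 -0.369  0.143]
red [217, 186, 10, 9, 76] med [ 0.39  -0.121  0.158] lo [ 0.375 -0.13   0.15 ] hi [ 0.398 -0.108  0.16 ]
red [128, 300, 21, 52, 517] med [ 0.583 -0.472  0.087] lo [ 0.577 -0.481  0.02 ] hi [ 0.589 -0.46   0.132]
pink [139, 246, 27, 69, 969] med [ 0.518 -0.395  0.118] lo [ 0.499 -0.403  0.023] hi [ 0.522 -0.377  0.179]
pink [128, 299, 12, 7, 17] med [ 0.583 -0.471  0.135] lo [ 0.576 -0.479  0.133] hi [ 0.586 -0.46   0.137]
orange [226, 252, 12, 30, 227] med [ 0.603 -0.264  0.117] lo [ 0.592 -0.27   0.083] hi [ 0.607 -0.254  0.143]
green [206, 267, 7, 21, 89] med [ 0.604 -0.323  0.127] lo [ 0.598 -0.326  0.1  ] hi [ 0.607 -0.315  0.142]
gold [341, 57, 14, 4, 24] med [0.214 0.565 0.331] lo [0.209 0.539 0.327] hi [0.225 0.593 0.336]
gold [334, 209, 27, 10, 103] med [0.658 0.034 0.136] lo [0.632 0.005 0.119] hi [0.685 0.063 0.15 ]
gold [228, 252, 7, 7, 34] med [ 0.6   -0
[... 2566 characters left out ...]
0, 20, 20, 241] med [0.657 0.038 0.132] lo [0.631 0.011 0.081] hi [0.684 0.065 0.147]
gold [361, 161, 7, 6, 28] med [ 0.683 -0.347  0.04 ] lo [ 0.68  -0.355  0.011] hi [ 0.691 -0.341  0.062]
gold [326, 180, 63, 26, 340] med [ 0.572 -0.262  0.046] lo [ 0.558 -0.402  0.012] hi [ 0.623 -0.222  0.142]
gold [351, 183, 28, 10, 92] med [ 0.598 -0.341  0.049] lo [ 0.588 -0.378  0.038] hi [ 0.609 -0.298  0.087]
wood [326, 175, 63, 31, 1168] med [ 0.587 -0.306  0.048] lo [ 0.56  -0.406  0.021] hi [ 0.632 -0.224  0.055]
racktop 895 ((609.4385986328125, -321.1531982421875), (197.65023803710938, 167.0364227294922), 69.3443374633789) 0.04905619609379319
fix [[ 0.618 -0.041  0.051]
 [ 0.72   0.112  0.153]]
```

View pics/z1.png

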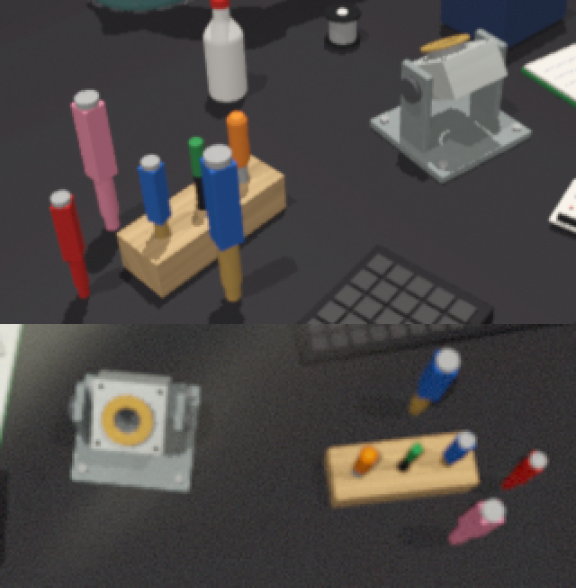

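```bash
cat >> h.py <<'E'
from scipy.spatial.transform import Rotation as Ro
def pose():
    s=bot.get_state(); q=s['eef_rot']; return np.array(s['tcp_pos']),Ro.from_quat(np.r_[q[1:],q[0]]).as_matrix(),s
def togo(target,yaw_y=None,p=None,R=None):
    "shift in tool axes (cm) and roll (deg) bringing TCP to target with tool y at world heading yaw_y (deg)"
    if p is None: p,R,_=pose()
    r=0
    if yaw_y is not None:
        d=np.array([np.cos(np.radians(yaw_y)),np.sin(np.radians(yaw_y)),0])@R; r=np.degrees(np.arctan2(d[2],d[1]))
    return np.round(R.T@(np.array(target)-p)*100,2),round(float(r),2)
E
python3 - <<'E'
from h import *
import pickle
C=pickle.load(open('c0.pkl','rb'))
p,R,s=pose(); print(R.round(3),'y heading',np.degrees(np.arctan2(R[1,1],R[0,1])))
W=C['wrist']; print('cam offset in tool',R.T@(-np.array(W['R']).T@W['t']-p), 'cam axes in tool',(R.T@np.array(W['R']).T).round(3))
for n in('top','scene'):
    P=cloud(C[n]).reshape(-1,3); f=C[n]['frame'].reshape(-1,3).astype(int)
    m=(abs(P[:,0]-.65)<.07)&(abs(P[:,1]-.035)<.06)&(P[:,2]>.08)&((f.max(1)-f.min(1))<35)&(f.max(1)>120)
    Q=P[m]
    best=None;rng=np.random.default_rng(0)
    for _ in range(500):
        a=Q[rng.choice(len(Q),3,0)]; nn=np.cross(a[1]-a[0],a[2]-a[0]); nn/=np.linalg.norm(nn)+1e-12
        inl=abs((Q-a[0])@nn)<.002
        if best is None or inl.sum()>best.sum(): best=inl
    q=Q[best];c=q.mean(0);nn=np.linalg.svd(q-c)[2][2];nn*=np.sign(nn[2])
    print(n,len(Q),len(q),'c',c.round(4),'n',nn.round(3),'lean',np.degrees(np.arccos(nn[2])),'az',np.degrees(np.arctan2(nn[1],nn[0])))
for t in ((.213,.614,.40),(.52,.06,.40),(.55,-.33,.36)): print(t,togo(t,0),togo(t,90),togo(t,-90))
E
```

```text
[[-0.     0.328  0.945]
 [-0.001  0.945 -0.328]
 [-1.    -0.001  0.   ]] y heading 70.86752380567948
cam offset in tool [-0.16869684 -0.00053889 -0.07283894] cam axes in tool [[ 0.    -0.262  0.965]
 [ 1.    -0.    -0.   ]
 [ 0.     0.965  0.262]]
top 622 282 c [0.6682 0.0352 0.1234] n [-0.519  0.053  0.853] lean 31.46653383992151 az 174.17480213149278
scene 905 418 c [0.7096 0.0206 0.1298] n [ 0.826 -0.131  0.549] lean 56.725151903366154 az -9.017682603084886
(0.213, 0.614, 0.4) (array([-1.861e+01,  1.000e-02,  0.000e+00]), 70.87) (array([-1.861e+01,  1.000e-02,  0.000e+00]), -19.13) (array([-1.861e+01,  1.000e-02,  0.000e+00]), 160.87)
(0.52, 0.06, 0.4) (array([-18.55, -42.27,  47.16]), 70.87) (array([-18.55, -42.27,  47.16]), -19.13) (array([-18.55, -42.27,  47.16]), 160.87)
(0.55, -0.33, 0.36) (array([-14.5 , -78.13,  62.78]), 70.87) (array([-14.5 , -78.13,  62.78]), -19.13) (array([-14.5 , -78.13,  62.78]), 160.87)
```

>>> jog_arm(
  grip=[9,9,9,9,9,9,9,9,9,9,9,9,9,9,9,9,9,9,9],
  delta_pos=[
    [-5,0,0],
    [-8,-40.6,58.2],
    [-8,-40.6,58.2],
    [-8,-40.6,58.2],
    [-8,-40.6,58.2],
    [-8,-40.6,58.2],
    [-8,-40.6,58.2],
    [-8,-40.6,58.2],
    [-8,-40.6,58.2],
    [-8,-40.6,58.2],
    [-8,-40.6,58.2],
    [-8,-40.6,58.2],
    [-8,-40.6,58.2],
    [-8,-40.6,58.2],
    [-8,-40.6,58.2],
    [-8,-40.6,58.2],
    [-8,-40.6,58.2],
    [-8,-40.6,58.2],
    [-8,-40.6,58.2],
  ],
  roll=[0,-13,-13,-13,-13,-13,-13,-13,-13,-13,-13,-13,-13,-13,-13,-13,-13,-13,-13],
)

```text
t: 2.05
tcp_pos: [0.6289, 0.0424, 0.2944]
eef_rot: [0.706, 0.037, 0.706, -0.036]
force: [1.4, 0.0, 0.7]
gripper_width: 0.0902
```

```bash
cat > m2.py <<'E'
from h import *
import pickle,sys
tag=sys.argv[1]
def ransac(Q,tol=.0015,k=600):
    rng=np.random.default_rng(0);best=None
    for _ in range(k):
        a=Q[rng.choice(len(Q),3,0)]; nn=np.cross(a[1]-a[0],a[2]-a[0]); nn/=np.linalg.norm(nn)+1e-12
        if abs(nn[2])<.7: continue
        i=abs((Q-a[0])@nn)<tol
        if best is None or i.sum()>best.sum(): best=i
    q=Q[best];c=q.mean(0);nn=np.linalg.svd(q-c)[2][2];return c,nn*np.sign(nn[2]),best
c=cam('wrist'); pickle.dump(c,open(f'c_{tag}.pkl','wb')); save(c,tag+'.png')
P=cloud(c);f=c['frame'];hsv=cv2.cvtColor(f,cv2.COLOR_RGB2HSV).astype(int);H,S,V=[hsv[...,i] for i in range(3)]
ok=~np.isnan(P[...,0])&(abs(P[...,0]-.65)<.09)&(abs(P[...,1]-.035)<.07)&(P[...,2]>.06)
gold=ok&(H>13)&(H<30)&(S>90)
g=cv2.morphologyEx(gold.astype(np.uint8),cv2.MORPH_OPEN,np.ones((3,3)))>0
cc,cn,i=ransac(P[g]); print('cup plane',g.sum(),i.sum(),cc.round(4),cn.round(4),np.degrees(np.arccos(cn[2])),np.degrees(np.arctan2(cn[1],cn[0])))
cs=max(cv2.findContours(g.astype(np.uint8),cv2.RETR_EXTERNAL,cv2.CHAIN_APPROX_NONE)[0],key=len).reshape(-1,2)
# rays of the rim onto the cup plane, circle fit
def onplane(uv,c0,n):
    d=world(c,uv,depth=np.ones(len(uv)));o=-np.array(c['R']).T@c['t'];w=d-o
    return o+w*(((c0-o)@n)/(w@n))[:,None]
E3=onplane(cs,cc,cn); xa=np.array([1,0,0])-cn*cn[0];xa/=np.linalg.norm(xa);ya=np.cross(cn,xa)
uv=np.c_[(E3-cc)@xa,(E3-cc)@ya];A=np.c_[2*uv,np.ones(len(uv))];k=np.linalg.lstsq(A,(uv**2).sum(1),rcond=None)[0]
print('face centre',(cc+k[0]*xa+k[1]*ya).round(4),'r',np.sqrt(k[2]+k[0]**2+k[1]**2))
gr=ok&(S<70)&~(cv2.dilate(gold.astype(np.uint8),np.ones((5,5)))>0)&(P[...,2]<.16)&(abs(P[...,1]-.035)<.06)
Q=P[gr];hc,hn,i=ransac(Q); 
q=Q[i]; print('face plane',len(Q),i.sum(),hc.round(4),hn.round(4),'lean',np.degrees(np.arccos(hn[2])),'az',np.degrees(np.arctan2(hn[1],hn[0])))
xa=np.array([hn[0],hn[1],0]);xa=-xa/np.linalg.norm(xa);ya=np.cross([0,0,1],xa);up=np.cross(ya,hn)
uv=np.c_[(q-hc)@up,(q-hc)@ya]; r=cv2.minAreaRect(uv.astype(np.float32)*1000);print('rect',r,'centre',(hc+r[0][0]/1e3*up+r[0][1]/1e3*ya).round(4))
F=cc+k[0]*0; ctr=cc; print('cup gap above face at centre',((E3.mean(0)-hc)@hn).round(4),'tilt of cup',np.degrees(np.arccos(cn@hn)))
E
python3 m2.py w1
```

```text
cup plane 6882 2972 [0.6113 0.0654 0.4054] [-0.6858  0.0809  0.7233] 43.670766509136136 173.26917016012533
face centre [0.5736 0.0739 0.3687] r 0.06011036573248982
face plane 5163 3225 [0.6693 0.0335 0.1238] [-0.5333  0.0888  0.8413] lean 32.72664636222235 az 170.54577214970848
rect ((-6.958683013916016, 1.5522689819335938), (90.5571060180664, 123.46232604980469), 0.08687504380941391) centre [0.6637 0.036  0.12  ]
cup gap above face at centre 0.2715 tilt of cup 11.070644720777436
```

View pics/w1.png

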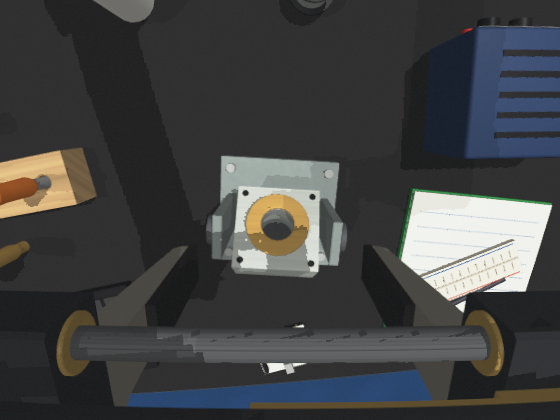

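```bash
sed -i "s/&(P\[...,2\]>.06)/\&(P[...,2]>.06)\&(P[...,2]<.17)/; s/gr=ok&(S<70)/gr=ok\&(S<70)\&(V>150)/; s/abs(P\[...,1\]-.035)<.06)/abs(P[...,1]-.035)<.05)/" m2.py; sed -i "s/^c=cam('wrist').*/import os\nif os.path.exists(f'c_{tag}.pkl'): c=pickle.load(open(f'c_{tag}.pkl','rb'))\nelse:\n    c=cam('wrist'); pickle.dump(c,open(f'c_{tag}.pkl','wb')); save(c,tag+'.png')/" m2.py
sed -i 's/^F=cc.*/fc=cc+k[0]*xa0+k[1]*ya0; print("cup face above housing face",((fc-hc)@hn).round(4),"tilt of cup",np.degrees(np.arccos(cn@hn)),"cup n in bore x,y",(cn@up).round(3),(cn@ya).round(3),"foot",(fc-((fc-hc)@hn)*hn).round(4))/; s/^print(.face centre/xa0,ya0=xa,ya\n&/' m2.py
python3 m2.py w1
python3 - <<'E'
from h import *
import pickle
c=pickle.load(open('c_w1.pkl','rb'))
P=cloud(c)
m=abs(P[...,2]-.012)<.004
m&=(abs(P[...,0]-.65)<.12)&(abs(P[...,1]-.035)<.12)&(c['frame'].max(2)>90)
m=cv2.morphologyEx(m.astype(np.uint8),cv2.MORPH_OPEN,np.ones((3,3)))
q=P[m>0]; print(len(q),q.min(0),q.max(0))
# front edge: per column first row
v=[];
for u in range(230,335,3):
    r=np.where(m[:,u])[0]
    if len(r): v.append((u,r[0]))
X=world(c,np.array(v),z=.012); f=np.polyfit(X[:,1],X[:,0],1); print('front edge heading',np.degrees(np.arctan2(1,f[0])),'x at y=.035',np.polyval(f,.035), (X[:,0]-np.polyval(f,X[:,1])).std())
E
```

```text
cup plane 2177 2081 [0.6568 0.0361 0.1333] [-0.5031  0.1091  0.8573] 30.98321909681527 167.76870476222098
face centre [0.6561 0.0364 0.1329] r 0.03169043066615395
face plane 2196 2120 [0.6609 0.0363 0.1182] [-0.5329  0.088   0.8416] lean 32.69168365198917 az 170.6211593826313
rect ((3.2226333618164062, -0.9652175903320312), (90.58642578125, 90.04789733886719), 0.28600552678108215) centre [0.6634 0.0349 0.1199]
cup face above housing face 0.015 tilt of cup 2.276217936054344 cup n in bore x,y 0.03 0.026 foot [0.664  0.0351 0.1203]
3870 [ 0.59104185 -0.05197653  0.00803759] [0.76148464 0.12226018 0.01598278]
front edge heading 80.96296323205985 x at y=.035 0.6017611499624901 0.0007272680541751321
```

```bash
python3 -c "
from h import *
print(togo((.655,-.31,.27),81),togo((.655,-.385,.25),81))"
```

```text
(array([  2.42, -34.77,   6.23]), 3.06) (array([  4.41, -42.23,   7.  ]), 3.06)
```

>>> jog_arm(
  grip=[9,9,9,9,9,9,9,9,9],
  delta_pos=[
    [2.4,-34.8,6.2],
    [2.4,-34.8,6.2],
    [2.4,-34.8,6.2],
    [2.4,-34.8,6.2],
    [2.4,-34.8,6.2],
    [2.4,-34.8,6.2],
    [2.4,-34.8,6.2],
    [2.4,-34.8,6.2],
    [2.4,-34.8,6.2],
  ],
  roll=[3,3,3,3,3,3,3,3,3],
)

```text
t: 3.0
tcp_pos: [0.6538, -0.3133, 0.2701]
eef_rot: [0.705, 0.057, 0.705, -0.057]
force: [0.8, 0.9, -0.6]
gripper_width: 0.0899
```

```bash
python3 - <<'E'
from h import *
import pickle
print(pose()[0]); c=cam('wrist'); pickle.dump(c,open('c_d1.pkl','wb')); save(c,'d1.png')
E
```

```text
[ 0.65383832 -0.31330336  0.27006289]
```

>>> jog_arm(
  grip=[9,9,9,9],
  delta_pos=[
    [2,-7.5,0],
    [2,-7.5,0],
    [2,-7.5,0],
    [2,-7.5,0],
  ],
  roll=[0,0,0,0],
)

```text
t: 3.45
tcp_pos: [0.6435, -0.3841, 0.2507]
eef_rot: [0.705, 0.056, 0.705, -0.055]
force: [0.7, 0.1, 0.3]
gripper_width: 0.0901
```

```bash
python3 - <<'E'
from h import *
import pickle
print(pose()[0]); c=cam('wrist'); pickle.dump(c,open('c_d2.pkl','wb')); save(c,'d2.png')
E
```

```text
[ 0.64352716 -0.38408508  0.25069873]
```

View pics/d2.png

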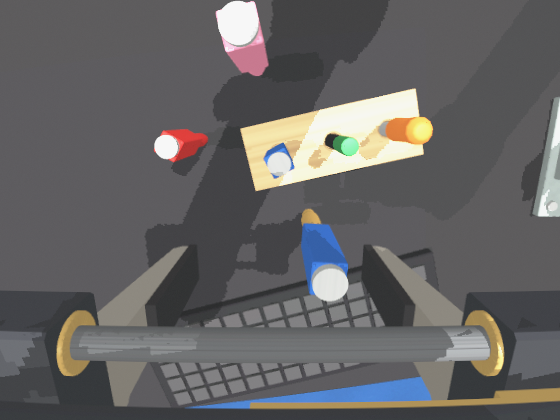

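```bash
cat > m3.py <<'E'
from h import *
import pickle
for t in('d1','d2'):
    c=pickle.load(open(f'c_{t}.pkl','rb'));P=cloud(c);hsv=cv2.cvtColor(c['frame'],cv2.COLOR_RGB2HSV).astype(int);H,S,V=[hsv[...,i] for i in range(3)]
    near=(np.hypot(P[...,0]-.604,P[...,1]+.378)<.035)
    cap=near&(P[...,2]>.146)&(S<90); q=P[cap]; print(t,'cap z',np.median(q[:,2]).round(4),'c',cv2.minEnclosingCircle(q[:,:2].astype(np.float32)*1000))
    k=cv2.findContours(cap.astype(np.uint8),0,1)[0];k=max(k,key=len).reshape(-1,2);(u,v),r=cv2.minEnclosingCircle(k.astype(np.float32));print(' cap px',u,v,'on z=.15',world(c,[[u,v]],z=.150).round(4))
    b=near&(H>100)&(H<128)&(S>100)&(P[...,2]>.075)&(P[...,2]<.141); q=P[b]
    print(' blue',b.sum(),q[:,2].min().round(4),q[:,2].max().round(4))
    r=cv2.minAreaRect(q[:,:2].astype(np.float32)*1000); print(' rect',r)
    # best-fit L: yaw for which points lie on two perpendicular planes
    best=[]
    for a in np.arange(0,90,.5):
        x=np.array([np.cos(np.radians(a)),np.sin(np.radians(a))]);y=np.array([-x[1],x[0]])
        X=q[:,:2]@x;Y=q[:,:2]@y
        d=np.minimum.reduce([np.abs(X-np.percentile(X,p)) for p in(3,97)]+[np.abs(Y-np.percentile(Y,p)) for p in(3,97)]);best.append((np.mean(np.minimum(d,.003)),a,np.ptp(np.percentile(X,[3,97])),np.ptp(np.percentile(Y,[3,97]))))
    print(' yaw',sorted(best)[:3])
    w=near2=(abs(P[...,2]-.05)<.003)&(abs(P[...,0]-.6)<.07)&(P[...,1]<-.2)&(P[...,1]>-.43)&(H>8)&(H<30)&(S>50)
    w=cv2.morphologyEx(w.astype(np.uint8),cv2.MORPH_OPEN,np.ones((3,3)))>0
    q=P[w]; print(' rack top z',np.median(q[:,2]).round(4),cv2.minAreaRect(q[:,:2].astype(np.float32)*1000))
    for nm,m in(('green',(H>50)&(H<90)&(S>120)&(P[...,2]>.1)),('orange',(H>5)&(H<22)&(S>180)&(P[...,2]>.1)),('bigblue',(H>100)&(H<128)&(S>100)&(P[...,0]>.64)&(P[...,2]>.05)),('pink',((H>165)|(H<5))&(S>60)&(P[...,0]<.55)&(P[...,2]>.05)),('red',((H<6)|(H>174))&(S>150)&(P[...,1]<-.43))):
        m&=(P[...,0]>.4)&(P[...,0]<.75)&(P[...,1]<-.2);q=P[m]
        if len(q)>10: print(' ',nm,np.median(q,0).round(3),q.max(0).round(3))
E
python3 m3.py
```

```text
d1 cap z 0.3756 c ((613.9419555664062, -369.7100830078125), 23.20152473449707)
 cap px 89.5 333.0 on z=.15 [[ 0.752 -0.525  0.15 ]]
 blue 268 0.0755 0.141
 rect ((601.0454711914062, -369.55926513671875), (19.419151306152344, 4.9111809730529785), 2.5867409706115723)
 yaw [(np.float64(0.0002802109114791211), np.float64(18.0), np.float64(0.01738479176446872), np.float64(0.0012545183970825713)), (np.float64(0.0002878734704966098), np.float64(17.5), np.float64(0.01739179794141138), np.float64(0.0011991350014802782)), (np.float64(0.00029574001985399444), np.float64(16.5), np.float64(0.01740183650436633), np.float64(0.0011184463158686597))]
 rack top z 0.0488 ((600.5214233398438, -336.5951843261719), (70.61363220214844, 153.8794708251953), 4.065394401550293)
  green [ 0.598 -0.318  0.139] [ 0.606 -0.311  0.141]
  orange [ 0.593 -0.269  0.114] [ 0.605 -0.262  0.135]
  bigblue [ 0.679 -0.35   0.154] [ 0.707 -0.267  0.351]
  pink [ 0.518 -0.378  0.139] [ 0.521 -0.375  0.179]
  red [ 0.576 -0.462  0.097] [ 0.59  -0.455  0.134]
d2 cap z 0.3551 c ((617.022216796875, -380.1340026855469), 32.325126
[... 268 characters left out ...]
t64(0.01327005883655158), np.float64(0.01716504159043175)), (np.float64(0.00010852298429767864), np.float64(19.0), np.float64(0.013357383704587444), np.float64(0.017098834011655684)), (np.float64(0.00014544350247187607), np.float64(19.5), np.float64(0.013478331079674777), np.float64(0.017042959182213213))]
 rack top z 0.0488 ((600.3679809570312, -336.92535400390625), (70.22803497314453, 155.04580688476562), 3.8089241981506348)
  green [ 0.597 -0.326  0.127] [ 0.606 -0.316  0.14 ]
  orange [ 0.593 -0.269  0.117] [ 0.604 -0.261  0.134]
  bigblue [ 0.679 -0.356  0.154] [ 0.702 -0.338  0.333]
  pink [ 0.519 -0.387  0.151] [ 0.521 -0.376  0.183]
  red [ 0.575 -0.462  0.102] [ 0.589 -0.455  0.134]
```

```bash
sed -i "s/(P\[...,2\]>.146)&(S<90)/(P[...,2]>.146)\&(P[...,2]<.156)\&(S<90)/; s/(P\[...,1\]<-.2)&(P\[...,1\]>-.43)/(P[...,1]<-.19)\&(P[...,1]>-.44)/" m3.py; python3 m3.py | grep -E "^d|cap px|rack"; python3 -c "
from h import *
p,R,s=pose();print(np.degrees(s['joint_pos']).round(1),p)
print(togo((.604,-.378,.20),108.5),togo((.604,-.378,.20),198.5),togo((.604,-.378,.20),18.5))"
```

```text
d1 cap z 0.1487 c ((603.3465576171875, -378.5342102050781), 9.70150375366211)
 cap px 196.6666717529297 162.6666717529297 on z=.15 [[ 0.603 -0.378  0.15 ]]
 rack top z 0.0488 ((600.5214233398438, -336.5951843261719), (70.61363220214844, 153.8794708251953), 4.065394401550293)
d2 cap z 0.1489 c ((603.219482421875, -379.1077880859375), 9.522137641906738)
 cap px 278.6203308105469 163.6618194580078 on z=.15 [[ 0.6029 -0.379   0.15  ]]
 rack top z 0.0488 ((600.3679809570312, -336.92535400390625), (70.22803497314453, 155.04580688476562), 3.8089241981506348)
[ 14.6  36.2  22.7  74.4 -14.   72.  118.8] [ 0.64413781 -0.38333702  0.25103524]
(array([ 5.1 , -0.11, -4.05]), -27.41) (array([ 5.1 , -0.11, -4.05]), -117.41) (array([ 5.1 , -0.11, -4.05]), 62.59)
```

>>> jog_arm(
  grip=[5,4.5,4.5,4.5,4.5,4.5,4.5,4.5,4.5],
  delta_pos=[
    [2,-0.2,-4.1],
    [3,-0.2,-4.1],
    [3,-0.2,-4.1],
    [3,-0.2,-4.1],
    [3,-0.2,-4.1],
    [7,-0.2,-4.1],
    [11,-0.2,-4.1],
    [14.3,-0.2,-4.1],
    [14.3,-0.2,-4.1],
  ],
  roll=[-27.4,-27.4,-27.4,-27.4,-27.4,-27.4,-27.4,-27.4,-27.4],
)

```text
t: 4.4
tcp_pos: [0.5996, -0.3793, 0.1027]
eef_rot: [0.696, -0.11, 0.701, 0.114]
force: [-0.1, -0.3, -0.4]
gripper_width: 0.0449
```

```bash
python3 - <<'E'
from h import *
p,R,s=pose();print(p,np.degrees(np.arctan2(R[1,1],R[0,1])),np.degrees(s['joint_pos']).round(0))
a=cam('wrist')['frame'][130:420,90:470];b=cam('scene')['frame'][200:345,110:300]
a=cv2.resize(a,None,fx=1.5,fy=1.5);b=cv2.resize(b,None,fx=2.2,fy=2.2)
h=max(a.shape[0],b.shape[0]);im=np.zeros((h,600,3),np.uint8)
a=cv2.resize(a,None,fx=.5,fy=.5);im[:a.shape[0],:a.shape[1]]=a;b=cv2.resize(b,(300,230));im[:230,290:590]=b
cv2.imwrite('pics/g1.png',im[:240,:,::-1])
E
```

```text
[ 0.59957639 -0.37933192  0.10268603] 108.21387653111547 [ 20.  40.  15.  88. -12.  55. 147.]
```

View pics/g1.png

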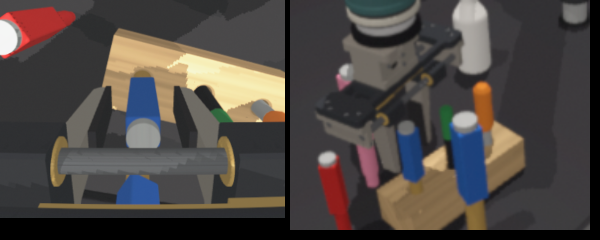

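>>> jog_arm(
  grip=[4.5,1,1,1,1,1,1,1],
  delta_pos=[
    [-0.3,0.0,0.3],
    [-0.3,0.0,0.3],
    [-0.3,0.0,0.3],
    [-0.3,0.0,0.3],
    [-0.3,0.0,0.3],
    [-0.3,0.0,0.3],
    [-0.3,0.0,0.3],
    [-0.3,0.0,0.3],
  ],
  roll=[0,0,0,0,0,0,0,0],
)

```text
t: 5.3
tcp_pos: [0.6047, -0.3805, 0.1113]
eef_rot: [0.698, -0.112, 0.698, 0.113]
force: [-0.7, 2.8, 5.2]
gripper_width: 0.0197
```

>>> jog_arm(
  grip=[1,1,1,1,1,1,1,1,1,1,1,1],
  delta_pos=[
    [-1,0,0],
    [-2,0,0],
    [-2.5,0,0],
    [-3,0,0],
    [-3.3,0,0],
    [-3.3,0,0],
    [-3.3,0,0],
    [-3.3,0,0],
    [-3.3,0,0],
    [-3.3,0,0],
    [-3.3,0,0],
    [-3.3,0,0],
  ],
  roll=[0,0,0,0,10,20,30,40,50,58,58,58],
)

```text
t: 6.5
tcp_pos: [0.6046, -0.3822, 0.144]
eef_rot: [0.665, 0.24, 0.665, -0.241]
force: [-0.1, 0.9, -1.5]
gripper_width: 0.0202
```

```bash
python3 - <<'E'
from h import *
p,R,s=pose();print(p,np.degrees(np.arctan2(R[1,1],R[0,1])),np.degrees(s['joint_pos']).round(0),s['force'].round(1),s['wrist_torque'].round(2),s['gripper_width'])
for n in('scene','top'):
    c=cam(n);P=cloud(c);hsv=cv2.cvtColor(c['frame'],cv2.COLOR_RGB2HSV).astype(int);H,S,V=[hsv[...,i] for i in range(3)]
    b=(np.hypot(P[...,0]-.604,P[...,1]+.378)<.035)&(P[...,2]>.06)&(P[...,2]<.2);
    bl=b&(H>100)&(H<128)&(S>120); g=b&(H>10)&(H<28)&(S>90)
    for k,m in(('blue',bl),('brass',g)): 
        if m.sum()>3: print(n,k,m.sum(),P[m].min(0).round(3),P[m].max(0).round(3))
    if n=='scene': cv2.imwrite('pics/l1.png',cv2.resize(c['frame'][200:345,110:300,::-1],None,fx=2.5,fy=2.5))
E
```

```text
[ 0.60458838 -0.38222151  0.14403579] 50.25568540396221 [ 10.  39.  30.  86. -21.  60.  95.] [-0.1  0.9 -1.5] [0.07 0.05 0.02] 0.020165162367421215
scene blue 366 [ 0.603 -0.396  0.104] [ 0.62  -0.369  0.178]
scene brass 129 [ 0.601 -0.389  0.06 ] [ 0.615 -0.374  0.101]
```

View pics/l1.png

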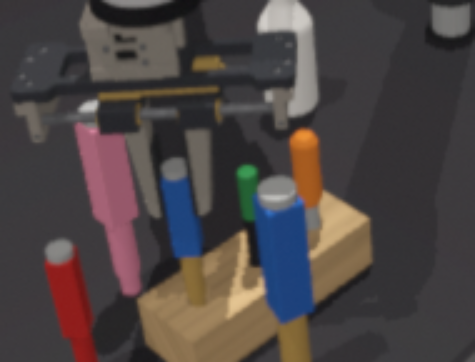

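>>> jog_arm(
  grip=[1,1,1,1,1,1,1],
  delta_pos=[
    [0,0,0.3],
    [0,0,0.9],
    [0,0,1.5],
    [0.05,0,2.1],
    [0.1,0,2.7],
    [0.2,0,3.3],
    [0.36,0,3.85],
  ],
  roll=[0,0,0,0,0,0,0],
)

```text
t: 7.3
tcp_pos: [0.6344, -0.4063, 0.1397]
eef_rot: [0.665, 0.24, 0.665, -0.24]
force: [-2.3, 2.6, 0.9]
gripper_width: 0.0197
```

```bash
cat > ang.py <<'E'
from h import *
import sys
def axis(c,ctr,rad=.1,zmin=.06,dbg=None):
    "drift axis (unit, tip->handle) from blue handle & brass shank, edge-based line in the picture is 2D; here cloud PCA of handle"
    P=cloud(c);hsv=cv2.cvtColor(c['frame'],cv2.COLOR_RGB2HSV).astype(int);H,S,V=[hsv[...,i] for i in range(3)]
    m=(np.linalg.norm(P-ctr,axis=2)<rad)&(H>100)&(H<128)&(S>120)
    m=cv2.morphologyEx(m.astype(np.uint8),cv2.MORPH_OPEN,np.ones((3,3)));n,L,st,_=cv2.connectedComponentsWithStats(m)
    if n<2: return None
    i=1+np.argmin([np.linalg.norm(np.nanmedian(P[L==k],0)-ctr) if st[k,4]>40 else 9 for k in range(1,n)]);q=P[L==i]
    v=np.linalg.svd(q-q.mean(0))[2][0];v*=np.sign(v[2]);return len(q),q.mean(0),v
if __name__=='__main__':
    p,R,s=pose();g=p-R[:,0]*bot.grip_point_offset
    print('tcp',p.round(4),s['force'].round(1),s['wrist_torque'].round(2),s['gripper_width'].round(4))
    for n in sys.argv[1:]:
        c=cam(n);r=axis(c,g,.06); save(c,f'a_{n}_{s["t"]:.1f}.png')
        if r: vt=r[2]@R; print(n,r[0],r[1].round(4),r[2].round(3),'tool-frame axis',vt.round(3),'tilt in tool xz',np.degrees(np.arctan2(vt[2],-vt[0])).round(1),'side',np.degrees(np.arctan2(vt[1],-vt[0])).round(1))
E
python3 ang.py scene wrist
```

```text
Traceback (most recent call last):
  File "ang.py", line 13, in <module>
    print('tcp',p.round(4),s['force'].round(1),s['wrist_torque'].round(2),s['gripper_width'].round(4))
                                                                          ^^^^^^^^^^^^^^^^^^^^^^^^
AttributeError: 'float' object has no attribute 'round'
```

```bash
sed -i "s/s\['gripper_width'\].round(4)/round(float(s['gripper_width']),4)/" ang.py; python3 ang.py scene wrist
```

```text
tcp [ 0.6344 -0.4063  0.1397] [-2.3  2.6  0.9] [ 0.92  0.86 -0.01] 0.0197
scene 228 [ 0.635  -0.4061  0.1382] [ 0.234 -0.199  0.952] tool-frame axis [-0.952 -0.003  0.307] tilt in tool xz 17.9 side -0.2
wrist 3246 [ 0.6217 -0.3961  0.1471] [ 0.244 -0.202  0.948] tool-frame axis [-0.949  0.     0.317] tilt in tool xz 18.5 side 0.0
```

>>> jog_arm(
  grip=[1,1,1,1,1,1,1],
  delta_pos=[
    [0.16,0,0.58],
    [0.36,0,1.15],
    [0.59,0,1.7],
    [0.84,0,2.24],
    [1.0,0,2.5],
    [1.13,0,2.76],
    [1.13,0,2.76],
  ],
  roll=[0,0,0,0,0,0,0],
)

```text
t: 8.1
tcp_pos: [0.6557, -0.4241, 0.1287]
eef_rot: [0.665, 0.24, 0.665, -0.24]
force: [-0.4, 1.5, -0.2]
gripper_width: 0.0198
```

```bash
python3 ang.py scene wrist
```

```text
tcp [ 0.6557 -0.4241  0.1287] [-0.4  1.5 -0.2] [ 0.63  0.47 -0.05] 0.0198
scene 94 [ 0.6538 -0.4225  0.1338] [ 0.44  -0.292  0.849] tool-frame axis [-0.849  0.057  0.525] tilt in tool xz 31.8 side 3.8
wrist 4212 [ 0.639  -0.4105  0.1395] [ 0.409 -0.341  0.846] tool-frame axis [-0.846 -0.001  0.534] tilt in tool xz 32.3 side -0.0
```

>>> jog_arm(
  grip=[1,1,1,1,1,1,1,1,1,1,1,1,1,1,1,1,1,1,1,1],
  delta_pos=[
    [-1.7,0,1.05],
    [-3.4,0,2.1],
    [-8,0,2.1],
    [-13,0,2.1],
    [-18,0,2.1],
    [-20,3,-2],
    [-20,6,-6],
    [-20,9,-10],
    [-20,12,-14],
    [-20,15,-18],
    [-20,18,-22],
    [-20,20,-26],
    [-20,22,-29],
    [-20,22.5,-31.4],
    [-20,22.5,-31.4],
    [-20,22.5,-31.4],
    [-20,22.5,-31.4],
    [-20,22.5,-31.4],
    [-20,22.5,-31.4],
    [-20,22.5,-31.4],
  ],
  roll=[0,0,0,8,16,24,32,40,48,56,64,72,80,88,96,104,112,120,128,136],
)

```text
t: 10.2
tcp_pos: [0.5583, -0.0507, 0.3292]
eef_rot: [0.024, 0.708, 0.024, -0.706]
force: [-0.3, -0.4, -2.1]
gripper_width: 0.0199
```

>>> jog_arm(
  grip=[1,1,1,1],
  delta_pos=[
    [0,0,0],
    [0,0,0],
    [0,0,0],
    [0,0,0],
  ],
  roll=[8,13,13,13],
)

```text
t: 10.6
tcp_pos: [0.558, -0.0502, 0.3289]
eef_rot: [-0.053, 0.706, -0.053, -0.705]
force: [0.0, 0.4, -1.3]
gripper_width: 0.0195
```

```bash
python3 ang.py wrist; python3 -c "
from h import *
p,R,s=pose();print(R.round(3),np.degrees(np.arctan2(R[1,1],R[0,1])),np.degrees(s['joint_pos']).round(0))"; ls pics
```

```text
tcp [ 0.558  -0.0502  0.3289] [ 0.   0.4 -1.3] [0.02 0.23 0.02] 0.0195
wrist 4164 [ 0.5798 -0.0541  0.3398] [-0.524  0.078  0.848] tool-frame axis [-0.849  0.002  0.529] tilt in tool xz 31.9 side 0.1
[[ 0.001 -0.15  -0.989]
 [-0.    -0.989  0.15 ]
 [-1.    -0.    -0.001]] -98.62393589694979 [-51.  21.  68. 100. -20.  73. -77.]
a_scene_7.3.png
a_scene_8.1.png
a_wrist_10.6.png
a_wrist_7.3.png
a_wrist_8.1.png
d1.png
d2.png
g1.png
l1.png
scene0.png
top0.png
w1.png
wrist0.png
z1.png
```

View pics/a_wrist_10.6.png

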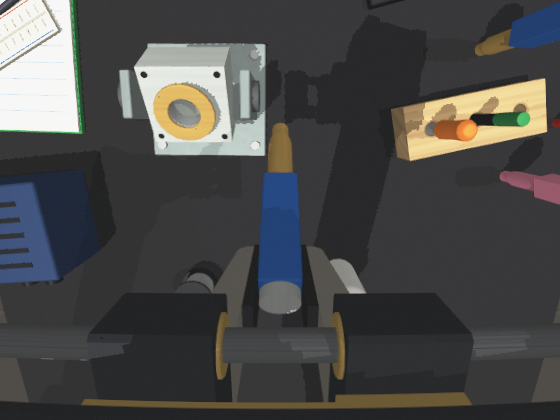

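```bash
python3 m2.py w2; cat > tip.py <<'E'
from h import *
from ang import axis
def tip(c,p,R,rep=True):
    g=p-R[:,0]*bot.grip_point_offset
    n,ctr,a=axis(c,g,.06)
    P=cloud(c);hsv=cv2.cvtColor(c['frame'],cv2.COLOR_RGB2HSV).astype(int);H,S,V=[hsv[...,i] for i in range(3)]
    yt=R[:,1];f=np.cross(yt,a);f/=np.linalg.norm(f);cp=-np.array(c['R']).T@c['t']
    f*=np.sign(f@(cp-ctr)); o=ctr-.010*f
    br=(H>10)&(H<28)&(S>90)&(np.linalg.norm(np.cross(P-o,a),axis=2)<.011)&(((P-o)@a)<-.02)&(((P-o)@a)>-.14)
    s=(P[br]-o)@a; bl=(np.linalg.norm(np.cross(P-o,a),axis=2)<.016)&(H>100)&(H<128)&(S>120); sb=(P[bl]-o)@a
    t=o+a*np.percentile(s,1.5)
    if rep: print('tip',t.round(4),'axis',a.round(3),'handle s',np.percentile(sb,[1,99]).round(4),'brass s',np.percentile(s,[1,99]).round(4),'lat off tool y',((o-g)@yt).round(4),'tip in tool',(R.T@(t-p)).round(4), 'L from grip',((g-t)@a).round(4),'grip off axis',np.linalg.norm(np.cross(g-t,a)).round(4))
    return t,a
if __name__=='__main__':
    import pickle
    p,R,s=pose(); tip(cam('wrist'),p,R)
E
python3 tip.py
```

```text
cup plane 1986 1811 [0.6578 0.0354 0.1338] [-0.5029  0.1091  0.8574] 30.969930328573103 167.7604587461146
face centre [0.6566 0.0356 0.1331] r 0.031930693022478494
face plane 4610 2820 [0.6751 0.0282 0.1279] [-0.5353  0.0882  0.84  ] lean 32.856661863806075 az 170.6473524706823
rect ((-14.770843505859375, 5.112762451171875), (91.27086639404297, 90.82112884521484), 89.3227767944336) centre [0.6637 0.0353 0.1199]
cup face above housing face 0.0149 tilt of cup 2.4262288650978685 cup n in bore x,y 0.033 0.026 foot [0.6646 0.0343 0.1206]
tip [ 0.6259 -0.0608  0.2459] axis [-0.523  0.078  0.848] handle s [-0.0434  0.0284] brass s [-0.1048 -0.0493] lat off tool y 0.0005 tip in tool [ 0.0831  0.0004 -0.0688] L from grip 0.1228 grip off axis 0.0047
```

```bash
cat > plan.py <<'E'
from h import *
import sys
n=np.array([-.534,.088,.841]);n/=np.linalg.norm(n)
h=np.array([-n[0],-n[1],0]);h/=np.linalg.norm(h);by=np.cross([0,0,1],h);bx=np.cross(by,n)
M=np.array([.664,.0347,.1203])   # bore mouth
T=np.array([.0831,.0004,-.0688]) # tip in tool frame
if __name__=='__main__':
    p,R,s=pose(); tip=p+R@T; d=tip-M
    print('tip now in bore frame mm',(np.array([bx,by,n])@d*1e3).round(1),'force along n',(s['force']@n).round(1),'bore x,y,z in tool',(R.T@np.c_[bx,by,n]).T.round(3).tolist())
    for a in sys.argv[1:]:
        x,y,z=[float(v)/1e3 for v in a.split(',')]; print(a,(R.T@(M+x*bx+y*by+z*n-tip)*100).round(2), R.T@n if 0 else '')
E
python3 plan.py -19.6,-15.5,30 -19.6,-15.5,18
```

```text
tip now in bore frame mm [  49.3 -100.5  117.5] force along n -1.4 bore x,y,z in tool [[-0.541, 0.01, -0.841], [0.0, -1.0, -0.012], [-0.841, -0.007, 0.54]]
-19.6,-15.5,30 [11.09 -8.51  0.96] 
-19.6,-15.5,18 [12.1  -8.5   0.31]
```

>>> jog_arm(
  grip=[1,1,1,1,1,1,1],
  delta_pos=[
    [2,-4,0.5],
    [4,-8.5,0.9],
    [8,-8.5,0.9],
    [10,-8.5,0.96],
    [11.1,-8.5,0.96],
    [11.1,-8.5,0.96],
    [11.1,-8.5,0.96],
  ],
  roll=[0,0,0,0,0,0,0],
)

```text
t: 11.45
tcp_pos: [0.5618, 0.0349, 0.2187]
eef_rot: [-0.054, 0.706, -0.054, -0.704]
force: [1.5, 0.0, -0.8]
gripper_width: 0.0201
```

```bash
python3 ang.py wrist; python3 plan.py -19.6,-15.5,17 ; python3 tip.py;  python3 - <<'E'
import cv2,glob,os
f=max(glob.glob('pics/a_wrist*'),key=os.path.getmtime)
cv2.imwrite('pics/h1.png',cv2.resize(cv2.imread(f)[60:330,130:420],None,fx=1.5,fy=1.5))
E
```

```text
tcp [0.5618 0.0349 0.2187] [ 1.5  0.  -0.8] [ 0.02  0.22 -0.02] 0.0201
wrist 4149 [0.5836 0.031  0.2296] [-0.524  0.078  0.848] tool-frame axis [-0.849  0.003  0.528] tilt in tool xz 31.9 side 0.2
tip now in bore frame mm [-18.1 -16.   30.4] force along n -0.9 bore x,y,z in tool [[-0.539, 0.008, -0.842], [0.001, -1.0, -0.01], [-0.842, -0.006, 0.539]]
-19.6,-15.5,17 [ 1.21 -0.04 -0.59] 
tip [0.6384 0.0227 0.1226] axis [-0.524  0.081  0.848] handle s [-0.0436  0.0284] brass s [-0.1204 -0.0492] lat off tool y 0.0005 tip in tool [ 0.0966  0.0006 -0.0772] L from grip 0.1387 grip off axis 0.0047
```

View pics/h1.png

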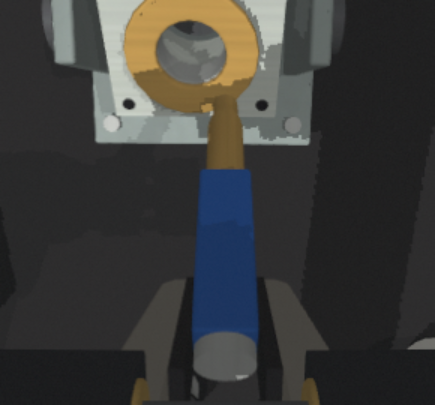

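>>> jog_arm(
  grip=[1,1,1,1,1,1,1,1],
  delta_pos=[
    [0.6,-0.04,-0.25],
    [1.0,-0.04,-0.46],
    [1.12,-0.04,-0.54],
    [1.21,-0.04,-0.6],
    [1.29,-0.04,-0.65],
    [1.38,-0.04,-0.7],
    [1.46,-0.04,-0.76],
    [1.46,-0.04,-0.76],
  ],
  roll=[0,0,0,0,0,0,0,0],
)

```text
t: 12.35
tcp_pos: [0.5685, 0.0348, 0.203]
eef_rot: [0.054, -0.705, 0.054, 0.705]
force: [-2.8, 1.0, 0.2]
gripper_width: 0.0196
```

```bash
python3 plan.py; sed -i "s/cam('wrist'); pickle/cam(sys.argv[2] if len(sys.argv)>2 else 'wrist'); pickle/" m2.py; python3 m2.py w3
```

```text
tip now in bore frame mm [-21.7 -15.1  13.4] force along n 1.7 bore x,y,z in tool [[-0.541, 0.009, -0.841], [-0.0, -1.0, -0.011], [-0.841, -0.006, 0.541]]
cup plane 5581 4374 [0.6605 0.0362 0.1331] [-0.5494  0.0795  0.8317] 33.72189935913366 171.77134315008558
face centre [0.6472 0.0338 0.1246] r 0.0378555097395272
face plane 6377 6082 [0.6841 0.0365 0.1328] [-0.5343  0.0877  0.8407] lean 32.78145698841442 az 170.68003864887268
rect ((-24.025096893310547, -4.679775238037109), (90.28543090820312, 91.052490234375), 89.95625305175781) centre [0.6634 0.0351 0.1198]
cup face above housing face 0.0125 tilt of cup 1.1146392621507162 cup n in bore x,y -0.016 -0.011 foot [0.6539 0.0327 0.114 ]
```

```bash
cat > cup.py <<'E'
from plan import *
from tip import tip as tipf
import pickle
p,R,s=pose(); c=cam('wrist'); P=cloud(c);hsv=cv2.cvtColor(c['frame'],cv2.COLOR_RGB2HSV).astype(int);H,S,V=[hsv[...,i] for i in range(3)]
tp=p+R@T
from ang import axis
r=axis(c,p-R[:,0]*bot.grip_point_offset,.06); a=r[2]
B=(P-M)@np.c_[bx,by,n]
m=(H>13)&(H<30)&(S>90)&(np.hypot(B[...,0],B[...,1])<.036)&(abs(B[...,2]-.01)<.012)
dd=np.linalg.norm(np.cross(P-tp,a),axis=2); m&=dd>.012
q=B[m]
for _ in range(6):
    k=np.linalg.lstsq(np.c_[q[:,:2],np.ones(len(q))],q[:,2],rcond=None)[0]; e=np.c_[q[:,:2],np.ones(len(q))]@k-q[:,2]
    q=q[abs(e)<max(.0012,1.5*np.abs(e).std())]
f=(V>150)&(S<70)&(np.abs(B[...,:2]).max(-1)<.043)&(np.hypot(B[...,0],B[...,1])>.036)&(abs(B[...,2])<.004)
print('t',s['t'],'face z med',np.median(B[f][:,2]).round(4),'cup pts',len(q),'face height mm: c',(k[2]*1e3).round(2),'+x,-x,+y,-y',((k[2]+.025*np.r_[k[0],-k[0],k[1],-k[1]])*1e3).round(2),'tilt deg',np.degrees(np.hypot(k[0],k[1])).round(2))
print('tip bore',(np.array([bx,by,n])@(tp-M)*1e3).round(1),'axis vs n deg',np.degrees(np.arccos(a@n)).round(1),'tilt',np.degrees(np.arctan2((a@R)[2],-(a@R)[0])).round(1),'F.n',(s['force']@n).round(1),s['force'].round(1))
for g in sys.argv[1:]:
    x,y,z=[float(v)/1e3 for v in g.split(',')]; print(g,(R.T@(M+x*bx+y*by+z*n-tp)*100).round(2))
E
python3 cup.py -21,-15,22 25,0,22 25,0,16 25,0,15 25,0,14 25,0,13 25,0,12 25,0,11 25,0,10
```

```text
t 12.4 face z med 0.0 cup pts 3814 face height mm: c 12.59 +x,-x,+y,-y [13.02 12.16 12.91 12.27] tilt deg 1.24
tip bore [-21.7 -15.1  13.4] axis vs n deg 1.1 tilt 31.8 F.n 0.6 [-1.3 -0.5 -0.1]
-21,-15,22 [-0.76 -0.01  0.41]
25,0,22 [-3.25 -1.47 -3.48]
25,0,16 [-2.75 -1.47 -3.8 ]
25,0,15 [-2.67 -1.47 -3.86]
25,0,14 [-2.58 -1.47 -3.91]
25,0,13 [-2.5  -1.47 -3.96]
25,0,12 [-2.41 -1.46 -4.02]
25,0,11 [-2.33 -1.46 -4.07]
25,0,10 [-2.25 -1.46 -4.13]
```

>>> jog_arm(
  grip=[1,1,1,1,1,1,1,1,1,1],
  delta_pos=[
    [-0.76,0,0.41],
    [-3.25,-1.47,-3.48],
    [-3.25,-1.47,-3.48],
    [-2.75,-1.47,-3.8],
    [-2.67,-1.47,-3.86],
    [-2.58,-1.47,-3.91],
    [-2.5,-1.47,-3.96],
    [-2.41,-1.46,-4.02],
    [-2.33,-1.46,-4.07],
    [-2.33,-1.46,-4.07],
  ],
  roll=[0,0,0,0,0,0,0,0,0,0],
)

```text
t: 13.45
tcp_pos: [0.6108, 0.043, 0.2262]
eef_rot: [0.054, -0.705, 0.054, 0.705]
force: [-1.5, -0.7, 0.0]
gripper_width: 0.0197
```

```bash
python3 cup.py 25,0,20 -25,0,20 -25,0,14 -25,0,12 -25,0,10 -25,0,9 -25,0,8 -25,0,7
```

```text
t 13.45 face z med -0.0001 cup pts 2036 face height mm: c 11.0 +x,-x,+y,-y [ 9.84 12.16 11.28 10.72] tilt deg 2.73
tip bore [24.9 -0.2 11.1] axis vs n deg 1.0 tilt 31.8 F.n 0.8 [-1.5 -0.7  0. ]
25,0,20 [-0.75 -0.02  0.47]
-25,0,20 [ 1.95 -0.07  4.67]
-25,0,14 [ 2.46 -0.06  4.35]
-25,0,12 [ 2.63 -0.06  4.24]
-25,0,10 [ 2.79 -0.06  4.13]
-25,0,9 [ 2.88 -0.06  4.08]
-25,0,8 [ 2.96 -0.06  4.02]
-25,0,7 [ 3.05 -0.06  3.97]
```

>>> jog_arm(
  grip=[1,1,1,1,1,1,1,1,1,1,1,1,1,1,1,1,1,1,1,1],
  delta_pos=[
    [-0.75,-0.02,0.47],
    [1.95,-0.07,4.67],
    [1.95,-0.07,4.67],
    [2.46,-0.06,4.35],
    [2.59,-0.06,4.27],
    [2.67,-0.06,4.22],
    [2.75,-0.06,4.16],
    [2.84,-0.06,4.11],
    [2.88,-0.06,4.08],
    [2.88,-0.06,4.08],
    [1.95,-0.07,4.67],
    [-0.75,-0.02,0.47],
    [-0.75,-0.02,0.47],
    [-0.16,-0.02,0.1],
    [0.01,-0.02,0],
    [0.09,-0.02,-0.06],
    [0.18,-0.02,-0.11],
    [0.26,-0.02,-0.17],
    [0.34,-0.02,-0.22],
    [0.34,-0.02,-0.22],
  ],
  roll=[0,0,0,0,0,0,0,0,0,0,0,0,0,0,0,0,0,0,0,0],
)

```text
t: 15.5
tcp_pos: [0.6129, 0.0428, 0.2228]
eef_rot: [0.054, -0.705, 0.054, 0.705]
force: [-2.2, -0.1, -0.1]
gripper_width: 0.02
```

```bash
python3 cup.py 25,0,18 0,25,18 0,25,10 0,25,7 0,25,4 0,-25,18 0,-25,10 0,-25,7 0,-25,4 -25,0,18 -25,0,10 -25,0,7 -25,0,4
```

```text
t 15.5 face z med -0.0 cup pts 2035 face height mm: c 6.68 +x,-x,+y,-y [5.81 7.55 6.99 6.37] tilt deg 2.12
tip bore [24.8  0.   7.1] axis vs n deg 0.9 tilt 31.9 F.n 1.1 [-2.2 -0.1 -0.1]
25,0,18 [-0.93 -0.    0.57]
0,25,18 [ 0.42 -2.53  2.65]
0,25,10 [ 1.1  -2.52  2.22]
0,25,7 [ 1.35 -2.52  2.05]
0,25,4 [ 1.6  -2.52  1.89]
0,-25,18 [0.42 2.47 2.7 ]
0,-25,10 [1.1  2.48 2.27]
0,-25,7 [1.35 2.48 2.11]
0,-25,4 [1.6  2.48 1.94]
-25,0,18 [ 1.78 -0.05  4.78]
-25,0,10 [ 2.45 -0.05  4.34]
-25,0,7 [ 2.7  -0.04  4.18]
-25,0,4 [ 2.95 -0.04  4.02]
```

>>> jog_arm(
  grip=[1,1,1,1,1,1,1,1,1,1,1,1,1,1,1,1,1],
  delta_pos=[
    [-0.93,0,0.57],
    [1.78,-0.05,4.78],
    [1.78,-0.05,4.78],
    [2.45,-0.05,4.34],
    [2.53,-0.05,4.29],
    [2.62,-0.05,4.23],
    [2.7,-0.05,4.18],
    [2.75,-0.05,4.15],
    [2.75,-0.05,4.15],
    [1.78,-0.05,4.78],
    [0.42,-2.53,2.65],
    [0.42,-2.53,2.65],
    [1.1,-2.52,2.22],
    [1.27,-2.52,2.11],
    [1.35,-2.52,2.05],
    [1.4,-2.52,2.02],
    [1.4,-2.52,2.02],
  ],
  roll=[0,0,0,0,0,0,0,0,0,0,0,0,0,0,0,0,0],
)

```text
t: 17.25
tcp_pos: [0.5965, 0.0703, 0.2088]
eef_rot: [0.054, -0.705, 0.054, 0.705]
force: [-2.0, -0.4, -0.8]
gripper_width: 0.0202
```

```bash
python3 cup.py 0,25,16 0,-25,16 0,-25,7 0,-25,6 25,0,16 25,0,7 25,0,6 -25,0,16  -25,0,7 -25,0,6
```

```text
t 17.25 face z med -0.0 cup pts 2853 face height mm: c 5.0 +x,-x,+y,-y [5.17 4.84 5.1  4.91] tilt deg 0.44
tip bore [-0.2 24.4  6.5] axis vs n deg 0.9 tilt 32.0 F.n 0.3 [-2.  -0.4 -0.8]
0,25,16 [-0.81 -0.07  0.5 ]
0,-25,16 [-0.81  4.93  0.55]
0,-25,7 [-0.05  4.94  0.06]
0,-25,6 [0.03 4.94 0.01]
25,0,16 [-2.16  2.45 -1.58]
25,0,7 [-1.41  2.46 -2.07]
25,0,6 [-1.32  2.46 -2.12]
-25,0,16 [0.55 2.41 2.62]
-25,0,7 [1.3  2.42 2.14]
-25,0,6 [1.39 2.42 2.08]
```

>>> jog_arm(
  grip=[1,1,1,1,1,1,1],
  delta_pos=[
    [-0.81,-0.07,0.5],
    [-2.16,2.45,-1.58],
    [-2.16,2.45,-1.58],
    [-1.5,2.46,-2.01],
    [-1.41,2.46,-2.07],
    [-1.35,2.46,-2.1],
    [-1.3,2.46,-2.14],
  ],
  roll=[0,0,0,0,0,0,0],
)

```text
t: 18.0
tcp_pos: [0.6141, 0.0441, 0.2219]
eef_rot: [0.054, -0.705, 0.053, 0.705]
force: [-2.0, 0.2, 4.7]
gripper_width: 0.0198
```

```bash
python3 cup.py 25,0,14 0,25,14 0,25,6 0,25,5.5 0,-25,14 0,-25,6 0,-25,5.5 -25,0,14  -25,0,6 -25,0,5.5
```

```text
t 18.0 face z med -0.0 cup pts 2005 face height mm: c 4.9 +x,-x,+y,-y [4.5  5.29 5.01 4.78] tilt deg 0.95
tip bore [25.1  1.6  5.8] axis vs n deg 0.8 tilt 32.1 F.n 5.0 [-2.   0.2  4.7]
25,0,14 [-0.69  0.15  0.45]
0,25,14 [ 0.67 -2.37  2.52]
0,25,6 [ 1.34 -2.37  2.09]
0,25,5.5 [ 1.38 -2.37  2.06]
0,-25,14 [0.67 2.63 2.58]
0,-25,6 [1.34 2.63 2.15]
0,-25,5.5 [1.38 2.63 2.12]
-25,0,14 [2.02 0.1  4.66]
-25,0,6 [2.7  0.11 4.22]
-25,0,5.5 [2.74 0.11 4.19]
```

>>> jog_arm(
  grip=[1,1,1,1,1,1,1],
  delta_pos=[
    [-0.69,0.15,0.45],
    [2.02,0.1,4.66],
    [2.02,0.1,4.66],
    [2.6,0.11,4.28],
    [2.66,0.11,4.25],
    [2.7,0.11,4.22],
    [2.74,0.11,4.19],
  ],
  roll=[0,0,0,0,0,0,0],
)

```text
t: 18.75
tcp_pos: [0.5729, 0.049, 0.1951]
eef_rot: [0.054, -0.704, 0.053, 0.706]
force: [-7.5, 2.9, 6.0]
gripper_width: 0.0199
```

```bash
python3 cup.py -25,0,14 0,25,14 0,25,6 0,25,5.5 0,-25,14 0,-25,6 0,-25,5.5
```

```text
t 18.75 face z med -0.0 cup pts 3868 face height mm: c 4.67 +x,-x,+y,-y [4.84 4.51 4.79 4.56] tilt deg 0.46
tip bore [-24.4  -0.3   5.7] axis vs n deg 1.2 tilt 31.9 F.n 9.3 [-7.5  2.9  6. ]
-25,0,14 [-0.66 -0.04  0.5 ]
0,25,14 [-2.02 -2.51 -1.63]
0,25,6 [-1.34 -2.51 -2.06]
0,25,5.5 [-1.3  -2.51 -2.09]
0,-25,14 [-2.02  2.49 -1.57]
0,-25,6 [-1.35  2.49 -2.  ]
0,-25,5.5 [-1.31  2.49 -2.03]
```

>>> jog_arm(
  grip=[1,1,1,1,1,1,1],
  delta_pos=[
    [-0.66,-0.04,0.5],
    [-2.02,2.49,-1.57],
    [-2.02,2.49,-1.57],
    [-1.43,2.49,-1.94],
    [-1.37,2.49,-1.98],
    [-1.33,2.49,-2.01],
    [-1.29,2.49,-2.05],
  ],
  roll=[0,0,0,0,0,0,0],
)

```text
t: 19.5
tcp_pos: [0.5895, 0.0206, 0.2083]
eef_rot: [-0.054, 0.705, -0.054, -0.705]
force: [-6.0, -0.7, 11.5]
gripper_width: 0.0201
```

```bash
python3 cup.py 0,-25,14 0,25,14 0,25,6 0,25,5.5
```

```text
t 19.5 face z med -0.0 cup pts 2874 face height mm: c 4.64 +x,-x,+y,-y [4.63 4.66 4.95 4.33] tilt deg 0.71
tip bore [  0.7 -25.7   5.4] axis vs n deg 0.3 tilt 32.5 F.n 12.8 [-6.  -0.7 11.5]
0,-25,14 [-0.69 -0.07  0.52]
0,25,14 [-0.69 -5.07  0.46]
0,25,6 [-0.02 -5.07  0.03]
0,25,5.5 [ 0.03 -5.07  0.  ]
```

>>> jog_arm(
  grip=[1,1,1,1,1,1,1,1],
  delta_pos=[
    [-0.69,-0.07,0.52],
    [-0.69,-5.07,0.46],
    [-0.69,-5.07,0.46],
    [-0.11,-5.07,0.09],
    [-0.04,-5.07,0.05],
    [0.02,-5.07,0.01],
    [0.06,-5.07,-0.02],
    [0.06,-5.07,-0.02],
  ],
  roll=[0,0,0,0,0,0,0,0],
)

```text
t: 20.35
tcp_pos: [0.5966, 0.0724, 0.2075]
eef_rot: [0.055, -0.704, 0.052, 0.706]
force: [-5.0, 5.6, 7.3]
gripper_width: 0.0198
```

```bash
python3 cup.py 0,25,14 25,0,14 25,0,6 25,0,5.5 25,0,5 
```

```text
t 20.35 face z med -0.0 cup pts 3005 face height mm: c 4.62 +x,-x,+y,-y [4.63 4.62 4.38 4.87] tilt deg 0.56
tip bore [-1.3 26.9  5.5] axis vs n deg 1.1 tilt 32.3 F.n 9.3 [-5.   5.6  7.3]
0,25,14 [-0.78  0.18  0.36]
25,0,14 [-2.15  2.7  -1.71]
25,0,6 [-1.48  2.71 -2.15]
25,0,5.5 [-1.44  2.71 -2.17]
25,0,5 [-1.39  2.71 -2.2 ]
```

>>> jog_arm(
  grip=[1,1,1,1],
  delta_pos=[
    [-0.8,0.1,0.4],
    [-4.2,4,2.7],
    [-4.2,9,2.7],
    [-4.2,9,2.7],
  ],
  roll=[0,0,0,0],
)

```text
t: 20.8
tcp_pos: [0.5552, -0.0223, 0.2508]
eef_rot: [-0.057, 0.706, -0.058, -0.704]
force: [-1.1, 0.0, -2.0]
gripper_width: 0.0196
```

```bash
python3 cup.py 25,0,14 25,0,6 -25,0,14 -25,0,6; python3 m2.py w9|grep -E "above|face c"; python3 tip.py; python3 - <<'E'
import cv2
cv2.imwrite('pics/w9c.png',cv2.resize(cv2.imread('pics/w9.png')[0:330,40:420],None,fx=1.5,fy=1.5))
E
```

```text
t 20.8 face z med -0.0 cup pts 2819 face height mm: c 4.65 +x,-x,+y,-y [4.73 4.57 4.53 4.77] tilt deg 0.33
tip bore [  1.4 -74.5  55.7] axis vs n deg 0.3 tilt 32.3 F.n -1.1 [-1.1  0.  -2. ]
25,0,14 [ 2.23 -7.45 -4.23]
25,0,6 [ 2.9  -7.45 -4.67]
-25,0,14 [ 4.92 -7.45 -0.02]
-25,0,6 [ 5.6  -7.45 -0.45]
face centre [0.6617 0.0352 0.1243] r 0.03214557159017095
cup face above housing face 0.0047 tilt of cup 0.3547712938995312 cup n in bore x,y -0.002 0.006 foot [0.6642 0.0348 0.1204]
tip [ 0.6247 -0.0284  0.1675] axis [-0.528  0.085  0.845] handle s [-0.0434  0.0286] brass s [-0.104  -0.0484] lat off tool y 0.0005 tip in tool [ 0.0821  0.0006 -0.0692] L from grip 0.1222 grip off axis 0.0047
```

View pics/w9c.png

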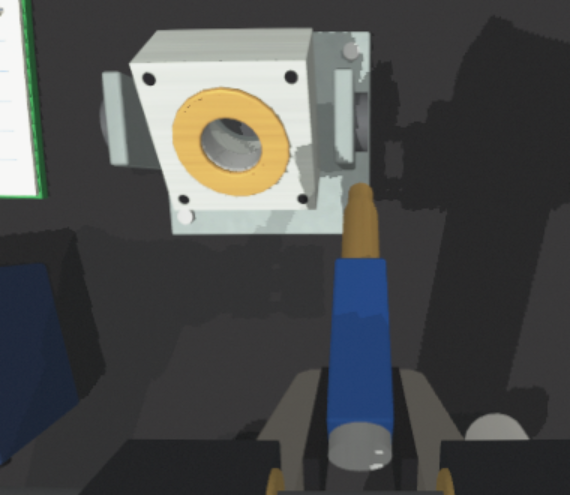

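```bash
python3 plan.py 18,-18,14 18,-18,6 18,-18,5 18,-18,4.3 -18,18,14 -18,18,6 -18,18,5 -18,18,4.3
```

```text
tip now in bore frame mm [  0.3 -66.1  54. ] force along n -1.8 bore x,y,z in tool [[-0.541, 0.007, -0.841], [0.0, -1.0, -0.009], [-0.841, -0.005, 0.541]]
18,-18,14 [ 2.41 -4.78 -3.69] 
18,-18,6 [ 3.08 -4.77 -4.12] 
18,-18,5 [ 3.16 -4.77 -4.18] 
18,-18,4.3 [ 3.22 -4.77 -4.22] 
-18,18,14 [ 4.36 -8.4  -0.69] 
-18,18,6 [ 5.03 -8.4  -1.13] 
-18,18,5 [ 5.11 -8.4  -1.18] 
-18,18,4.3 [ 5.17 -8.4  -1.22]
```

>>> jog_arm(
  grip=[1,1,1,1,1,1,1,1,1,1,1,1,1,1,1,1],
  delta_pos=[
    [1.0,-3,-2.5],
    [1.5,-4.78,-3.1],
    [1.5,-4.78,-3.1],
    [2.6,-4.77,-3.81],
    [3.08,-4.77,-4.12],
    [3.16,-4.77,-4.18],
    [3.22,-4.77,-4.22],
    [3.22,-4.77,-4.22],
    [2.41,-4.78,-3.69],
    [4.36,-8.4,-0.69],
    [4.36,-8.4,-0.69],
    [4.86,-8.4,-1.02],
    [5.03,-8.4,-1.13],
    [5.11,-8.4,-1.18],
    [5.17,-8.4,-1.22],
    [5.17,-8.4,-1.22],
  ],
  roll=[0,0,0,0,0,0,0,0,0,0,0,0,0,0,0,0],
)

```text
t: 22.55
tcp_pos: [0.5816, 0.0665, 0.1985]
eef_rot: [0.055, -0.704, 0.054, 0.706]
force: [-7.3, 2.6, 10.3]
gripper_width: 0.0199
```

```bash
python3 plan.py -18,18,14 18,18,14 18,18,6 18,18,5 18,18,4.3 -18,-18,14 -18,-18,6 -18,-18,5 -18,-18,4.3
```

```text
tip now in bore frame mm [-17.8  18.4   5.5] force along n 12.8 bore x,y,z in tool [[-0.543, 0.007, -0.84], [0.002, -1.0, -0.009], [-0.84, -0.007, 0.543]]
-18,18,14 [-0.7   0.03  0.48] 
18,18,14 [-2.66  0.06 -2.54] 
18,18,6 [-1.99  0.06 -2.97] 
18,18,5 [-1.9   0.06 -3.03] 
18,18,4.3 [-1.84  0.06 -3.07] 
-18,-18,14 [-0.71  3.63  0.52] 
-18,-18,6 [-0.04  3.64  0.08] 
-18,-18,5 [0.05 3.64 0.03] 
-18,-18,4.3 [ 0.1   3.64 -0.01]
```

>>> jog_arm(
  grip=[1,1,1,1,1,1,1,1,1,1,1,1,1,1],
  delta_pos=[
    [-0.84,0,0.54],
    [-2.79,0.03,-2.49],
    [-2.79,0.03,-2.49],
    [-2.12,0.03,-2.92],
    [-2.03,0.03,-2.98],
    [-1.95,0.03,-3.03],
    [-1.95,0.03,-3.03],
    [-2.79,0.03,-2.49],
    [-0.84,3.6,0.57],
    [-0.84,3.6,0.57],
    [-0.17,3.6,0.14],
    [-0.08,3.6,0.08],
    [0,3.6,0.03],
    [0,3.6,0.03],
  ],
  roll=[0,0,0,0,0,0,0,0,0,0,0,0,0,0],
)

```text
t: 23.95
tcp_pos: [0.575, 0.0317, 0.1978]
eef_rot: [0.054, -0.704, 0.054, 0.707]
force: [-10.0, -0.1, 10.9]
gripper_width: 0.0195
```

>>> jog_arm(
  grip=[1,1,1,1,1],
  delta_pos=[
    [-0.84,0,0.54],
    [-4.2,4,2.7],
    [-5,6,2.7],
    [-5,6,2.7],
    [-5,6,2.7],
  ],
  roll=[0,0,0,0,0],
)

```text
t: 24.45
tcp_pos: [0.541, -0.0234, 0.2476]
eef_rot: [-0.054, 0.706, -0.054, -0.704]
force: [-0.1, 0.9, -1.6]
gripper_width: 0.0198
```

```bash
python3 cup.py; python3 m2.py w10|grep above; python3 tip.py;python3 -c "
from h import *
p,R,s=pose();print(np.degrees(s['joint_pos']).round(0))"
```

```text
t 24.45 face z med -0.0 cup pts 3001 face height mm: c 4.72 +x,-x,+y,-y [4.73 4.71 4.81 4.63] tilt deg 0.21
tip bore [-12.2 -76.9  60.5] axis vs n deg 0.5 tilt 32.9 F.n -1.2 [-0.1  0.9 -1.6]
cup face above housing face 0.0047 tilt of cup 0.40064559807956684 cup n in bore x,y -0.004 -0.006 foot [0.664  0.0347 0.1203]
tip [ 0.6099 -0.0333  0.1653] axis [-0.536  0.08   0.84 ] handle s [-0.043   0.0286] brass s [-0.1041 -0.0492] lat off tool y 0.0005 tip in tool [ 0.0813  0.0004 -0.0701] L from grip 0.1221 grip off axis 0.0047
[-52.  24.  66. 108. -24.  64. -76.]
```

>>> jog_arm(
  grip=[1,1,1,1,1,1,1,1,1,1,1,1,1,1,1,1,1,1,1],
  delta_pos=[
    [-5,0,0],
    [-8.5,2,-1],
    [-8.5,5,-2],
    [-8.5,8,-4],
    [-8.5,11,-5.5],
    [-8.5,14,-7],
    [-8.5,17,-8.5],
    [-8.5,20,-10],
    [-8.5,23,-11.5],
    [-8.5,26,-13],
    [-8.5,29,-14.5],
    [-8.5,32,-16],
    [-8.5,35,-17.5],
    [-8.5,37,-18.5],
    [-8.5,39,-19.2],
    [-8.5,39,-19.2],
    [-8.5,39,-19.2],
    [-8.5,39,-19.2],
    [-8.5,39,-19.2],
  ],
  roll=[-8,-16,-24,-32,-40,-48,-56,-64,-72,-80,-88,-96,-104,-112,-120,-128,-136,-144,-149],
)

```text
t: 26.5
tcp_pos: [0.6716, -0.4374, 0.33]
eef_rot: [0.665, 0.239, 0.666, -0.238]
force: [0.2, 0.7, -1.8]
gripper_width: 0.0202
```

```bash
python3 - <<'E'
from h import *
from tip import tip
p,R,s=pose();print(p,np.degrees(np.arctan2(R[1,1],R[0,1])),np.degrees(s['joint_pos']).round(0))
print('to lever-end +34mm',togo((.6718-.0015,-.4376+.0013,.1627),50.26),'to lever end',togo((.6557,-.4241,.1287),50.26))
c=cam('wrist');tip(c,p,R);save(c,'r1.png')
cv2.imwrite('pics/r1.png',c['frame'][:,:,::-1])
P=cloud(c);f=c['frame'].max(2)
print(np.nanpercentile(P[(abs(P[...,2]-.049)<.003)&(P[...,1]<-.2)&(P[...,1]>-.45)&(abs(P[...,0]-.6)<.06)],[1,50,99],axis=0).round(3))
E
```

```text
[ 0.67158398 -0.43736828  0.33000009] 50.608866260417734 [ 17.  41.  29.  58. -19.  85.  92.]
to lever-end +34mm (array([ 1.673e+01, -1.000e-02, -1.300e-01]), 0.35) to lever end (array([ 2.013e+01,  1.000e-02, -2.020e+00]), 0.35)
tip [ 0.6177 -0.3936  0.2482] axis [ 0.42  -0.344  0.84 ] handle s [-0.0425  0.0289] brass s [-0.1044 -0.0483] lat off tool y -0.0003 tip in tool [ 0.082  -0.0004 -0.0693] L from grip 0.1222 grip off axis 0.0038
[[ 0.562 -0.412  0.047]
 [ 0.598 -0.32   0.049]
 [ 0.635 -0.227  0.051]]
```

View pics/r1.png

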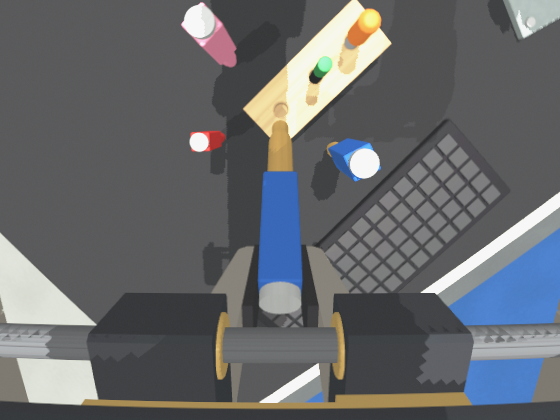

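>>> jog_arm(
  grip=[1,1,1,1,1,1,1,1,1,1],
  delta_pos=[
    [4,0,-0.1],
    [8.5,0,-0.1],
    [13,0,-0.1],
    [16.7,0,-0.2],
    [16.7,0,-0.2],
    [18,0,-0.95],
    [19.2,0,-1.65],
    [20.1,0,-2.15],
    [20.4,0,-2.3],
    [20.4,0,-2.3],
  ],
  roll=[0,0,0,0,0,0,0,0,0,0],
)

```text
t: 27.55
tcp_pos: [0.6536, -0.4233, 0.1288]
eef_rot: [0.665, 0.24, 0.665, -0.24]
force: [-0.1, -1.4, -1.5]
gripper_width: 0.02
```

```bash
python3 ang.py wrist; python3 - <<'E'
import cv2,glob,os
f=max(glob.glob('pics/a_wrist*'),key=os.path.getmtime)
cv2.imwrite('pics/i1.png',cv2.resize(cv2.imread(f)[40:300,160:400],None,fx=2,fy=2))
E
```

```text
tcp [ 0.6536 -0.4233  0.1288] [-0.1 -1.4 -1.5] [-0.07  0.01  0.03] 0.02
wrist 4254 [ 0.6368 -0.4099  0.1396] [ 0.415 -0.346  0.841] tool-frame axis [-0.841 -0.     0.541] tilt in tool xz 32.7 side -0.0
```

View pics/i1.png

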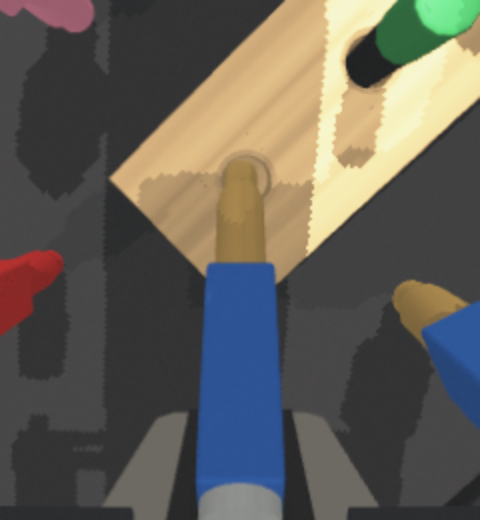

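>>> jog_arm(
  grip=[1,1,1,1,1,1,1,1,1],
  delta_pos=[
    [0.15,0.18,-0.1],
    [0.37,0.18,-0.13],
    [0.37,0.18,-0.13],
    [0.05,0.18,-0.79],
    [-0.23,0.18,-1.33],
    [-0.49,0.18,-1.89],
    [-0.71,0.18,-2.46],
    [-0.91,0.18,-3.05],
    [-1.07,0.18,-3.65],
  ],
  roll=[0,0,0,0,0,0,0,0,0],
)

```text
t: 28.5
tcp_pos: [0.6267, -0.399, 0.1403]
eef_rot: [0.666, 0.24, 0.664, -0.24]
force: [3.8, -2.2, 1.2]
gripper_width: 0.0199
```

```bash
python3 ang.py wrist scene; python3 tip.py
```

```text
tcp [ 0.6267 -0.399   0.1403] [ 3.8 -2.2  1.2] [-0.8  -1.16 -0.03] 0.0199
wrist 3058 [ 0.6144 -0.3891  0.1476] [ 0.211 -0.178  0.961] tool-frame axis [-0.96  -0.001  0.279] tilt in tool xz 16.2 side -0.1
scene 252 [ 0.6275 -0.3986  0.1379] [ 0.187 -0.2    0.962] tool-frame axis [-0.961 -0.034  0.275] tilt in tool xz 15.9 side -2.0
tip [ 0.6    -0.3765  0.0446] axis [ 0.206 -0.176  0.963] handle s [-0.0444  0.0274] brass s [-0.104  -0.0518] lat off tool y -0.0003 tip in tool [ 0.0953  0.0001 -0.0341] L from grip 0.119 grip off axis 0.0019
```

>>> jog_arm(
  grip=[1,1,1,1,1,1,1],
  delta_pos=[
    [-0.13,0,-0.61],
    [-0.23,0,-1.22],
    [-0.29,0,-1.85],
    [-0.3,0,-2.48],
    [-0.28,0,-3.11],
    [-0.26,0,-3.35],
    [-0.26,0,-3.35],
  ],
  roll=[0,0,0,0,0,0,0],
)

```text
t: 29.35
tcp_pos: [0.6, -0.3766, 0.1414]
eef_rot: [0.665, 0.24, 0.665, -0.24]
force: [3.0, -1.0, -0.8]
gripper_width: 0.0201
```

```bash
python3 ang.py wrist scene; python3 tip.py
```

```text
tcp [ 0.6    -0.3766  0.1414] [ 3.  -1.  -0.8] [-0.39 -0.87 -0.  ] 0.0201
wrist 1839 [ 0.5921 -0.3704  0.1476] [ 0.004 -0.006  1.   ] tool-frame axis [-1.    -0.001  0.006] tilt in tool xz 0.3 side -0.1
scene 356 [ 0.6076 -0.3812  0.1381] [-0.022 -0.033  0.999] tool-frame axis [-0.999 -0.04   0.003] tilt in tool xz 0.2 side -2.3
tip [ 0.5994 -0.3764  0.0456] axis [ 0.005 -0.005  1.   ] handle s [-0.0446  0.0261] brass s [-0.1038 -0.0583] lat off tool y -0.0002 tip in tool [ 0.0956 -0.0002 -0.0006] L from grip 0.1143 grip off axis 0.0002
```

>>> jog_arm(
  grip=[1,1,1,1,1,1],
  delta_pos=[
    [0,0.03,0.33],
    [0.3,0.03,0.35],
    [0.6,0.03,0.35],
    [0.9,0.03,0.35],
    [1.2,0.03,0.35],
    [1.2,0.03,0.35],
  ],
  roll=[0,0,0,0,0,0],
)

```text
t: 30.1
tcp_pos: [0.6028, -0.3789, 0.1286]
eef_rot: [0.664, 0.24, 0.666, -0.24]
force: [-0.3, -0.4, -2.1]
gripper_width: 0.02
```

```bash
python3 ang.py wrist; python3 tip.py
```

```text
tcp [ 0.6028 -0.3789  0.1286] [-0.3 -0.4 -2.1] [ 0.01 -0.    0.03] 0.02
wrist 1833 [ 0.5949 -0.3727  0.1349] [ 0.006 -0.008  1.   ] tool-frame axis [-1.    -0.003  0.008] tilt in tool xz 0.5 side -0.2
tip [ 0.6024 -0.378   0.009 ] axis [ 0.002 -0.01   1.   ] handle s [-0.0459  0.0262] brass s [-0.1262 -0.0571] lat off tool y -0.0003 tip in tool [ 0.12    0.0004 -0.0011] L from grip 0.1388 grip off axis 0.0004
```

>>> jog_arm(
  grip=[1,1,1,1,1,1],
  delta_pos=[
    [0.5,0,0],
    [1.0,0,0],
    [1.4,0,0],
    [1.7,0,0],
    [1.85,0,0],
    [1.85,0,0],
  ],
  roll=[0,0,0,0,0,0],
)

```text
t: 30.8
tcp_pos: [0.6034, -0.3793, 0.1116]
eef_rot: [0.665, 0.24, 0.665, -0.24]
force: [-2.1, 1.9, 2.9]
gripper_width: 0.0199
```

```bash
python3 ang.py wrist scene;python3 - <<'E'
from h import *
c=cam('scene');P=cloud(c);hsv=cv2.cvtColor(c['frame'],cv2.COLOR_RGB2HSV).astype(int);H,S,V=[hsv[...,i] for i in range(3)]
b=(np.hypot(P[...,0]-.604,P[...,1]+.378)<.035)&(P[...,2]>.05)&(P[...,2]<.2)&(H>100)&(H<128)&(S>120);print(P[b].min(0),P[b].max(0))
E
```

```text
tcp [ 0.6034 -0.3793  0.1116] [-2.1  1.9  2.9] [ 0.34  0.47 -0.05] 0.0199
wrist 1852 [ 0.5954 -0.373   0.1175] [ 0.005 -0.008  1.   ] tool-frame axis [-1.    -0.003  0.009] tilt in tool xz 0.5 side -0.1
scene 322 [ 0.6108 -0.3843  0.1099] [-0.024 -0.023  0.999] tool-frame axis [-0.999 -0.032 -0.004] tilt in tool xz -0.2 side -1.9
[ 0.60178572 -0.39419478  0.07270753] [ 0.6192937  -0.36905174  0.14902469]
```

>>> jog_arm(
  grip=[1,1,1,1],
  delta_pos=[
    [0,0,-0.06],
    [0.1,0,-0.06],
    [0.2,0,-0.06],
    [0.2,0,-0.06],
  ],
  roll=[0,0,0,0],
)

```text
t: 31.35
tcp_pos: [0.6037, -0.3796, 0.1114]
eef_rot: [0.666, 0.24, 0.664, -0.24]
force: [-2.6, 1.8, 13.0]
gripper_width: 0.02
```

>>> jog_arm(
  grip=[1,1.5,2.2,3,3.8,3.8,3.8,3.8,3.8],
  delta_pos=[
    [-0.2,0,0.03],
    [-0.2,0,0.03],
    [-0.2,0,0.03],
    [-0.2,0,0.03],
    [-0.2,0,0.03],
    [-0.2,0,0.03],
    [-0.2,0,0.03],
    [-0.2,0,0.03],
    [-0.2,0,0.03],
  ],
  roll=[0,0,0,0,0,0,0,0,0],
)

```text
t: 32.25
tcp_pos: [0.6031, -0.3791, 0.111]
eef_rot: [0.665, 0.24, 0.665, -0.24]
force: [-0.2, -0.0, -0.2]
gripper_width: 0.038
```

>>> jog_arm(
  grip=[3.8,3.8,3.8,3.8,3.8,3.8,3.8,3.8,3.8],
  delta_pos=[
    [-1,0,0],
    [-3,0,0],
    [-6,0,0],
    [-10,0,0],
    [-14,0,0],
    [-18,0,0],
    [-18,0,-8],
    [-18,0,-12],
    [-18,0,-12],
  ],
  roll=[0,0,0,0,0,0,0,0,0],
)

```text
t: 33.15
tcp_pos: [0.508, -0.3003, 0.292]
eef_rot: [0.665, 0.241, 0.665, -0.24]
force: [0.4, 0.4, 0.2]
gripper_width: 0.0378
```

```bash
python3 - <<'E'
from h import *
import pickle
exec(open('m.py').read().split("for n in")[0].replace("C=pickle","C0=pickle"))
C={n:cam(n) for n in('scene','top')}; pickle.dump(C,open('c1.pkl','wb'))
save(C['scene'],'f_scene.png')
p,R,s=pose();print(p,s['force'].round(1))
C0=pickle.load(open('c0.pkl','rb'))
for n in C:
    d=np.abs(C[n]['frame'].astype(int)-C0[n]['frame'].astype(int)).max(2)>60
    nl,L,st_,ce=cv2.connectedComponentsWithStats(d.astype(np.uint8))
    print(n,[st_[i].tolist() for i in range(1,nl) if st_[i,4]>25])
E
sed 's/c0.pkl/c1.pkl/' m.py > mm.py; python3 mm.py | grep -E "^(scene|top|blue|red|pink|orange|green)"
```

```text
[ 0.50943502 -0.30088918  0.29266285] [-0.2 -0.1 -0.2]
scene [[121, 0, 65, 74, 2290], [197, 0, 27, 12, 166], [358, 0, 15, 5, 35], [208, 12, 9, 21, 114], [345, 28, 23, 12, 178], [343, 41, 21, 13, 182], [185, 51, 18, 15, 170], [378, 51, 4, 12, 26], [334, 57, 26, 34, 144], [367, 64, 5, 18, 40], [146, 68, 41, 13, 183], [363, 71, 3, 16, 30], [192, 76, 32, 60, 442], [182, 79, 11, 31, 81], [163, 80, 20, 8, 101], [148, 82, 13, 6, 58], [157, 89, 5, 8, 29], [120, 92, 69, 52, 780], [163, 97, 17, 11, 127], [156, 115, 16, 6, 63], [188, 142, 7, 13, 77], [190, 160, 5, 21, 74], [334, 209, 27, 10, 115], [336, 217, 15, 6, 33], [143, 241, 11, 6, 45], [180, 276, 9, 5, 34], [192, 302, 15, 25, 208], [166, 310, 20, 19, 193]]
top [[384, 129, 51, 41, 672], [434, 158, 11, 15, 42], [425, 173, 14, 22, 160], [345, 175, 47, 27, 669], [390, 182, 28, 20, 192], [378, 203, 22, 19, 229], [304, 292, 61, 44, 716], [0, 323, 7, 29, 102], [275, 337, 55, 49, 977], [0, 349, 7, 7, 29], [0, 358, 51, 62, 957], [236, 362, 13, 18, 42], [225, 383, 30, 33, 307], [255, 386, 34, 14, 277], [33, 392, 30, 17, 102], [205, 398, 22, 22, 79
[... 795 characters left out ...]
med [ 0.603 -0.264  0.117] lo [ 0.593 -0.27   0.082] hi [ 0.607 -0.255  0.143]
green [206, 267, 7, 21, 95] med [ 0.604 -0.323  0.128] lo [ 0.598 -0.327  0.099] hi [ 0.608 -0.315  0.142]
top
blue [365, 144, 16, 18, 133] med [ 0.678 -0.345  0.147] lo [ 0.673 -0.361  0.095] hi [ 0.699 -0.336  0.187]
red [167, 237, 5, 5, 19] med [0.47  0.281 0.039] lo [0.468 0.269 0.029] hi [0.478 0.29  0.087]
red [298, 254, 7, 8, 45] med [ 0.383 -0.116  0.158] lo [ 0.374 -0.124  0.154] hi [ 0.393 -0.107  0.163]
pink [296, 253, 10, 10, 28] med [ 0.385 -0.117  0.157] lo [ 0.371 -0.128  0.114] hi [ 0.401 -0.104  0.162]
green [143, 235, 3, 6, 12] med [0.481 0.363 0.042] lo [0.475 0.355 0.037] hi [0.486 0.367 0.063]
```

```bash
python3 -c "
from workcell import bot
print(bot.hand_in())"
```

```text
the job is handed in; nothing more can be done
None
```

I tapped the bearing cup home square with the blue-handled drift, stood the drift back in its rack hole and let go. The job was handed in at about 33 s of the 58 s allowed.

**How it was done:** The gripper always points down, so I swung the drift in the jaws to the bore's lean by levering its tip against the lip of its own rack hole. It then lay 0.3 to 1.2° off the bore axis for all the tapping. I tapped slowly (about 10 mm/s) on alternate sides of the rim, then gave a last seating push at eight points around it. Afterwards I levered the drift upright the same way, lowered it to the hole floor and released it.

**Last checks:**
- **Cup seating:** With the drift clear of the cup, its face measured about 4.7 mm above the housing face, equal to within 0.2 mm around the rim. It did not go further under pushes of about 14 N.
- **Cup squareness:** The final tilt was 0.2 to 0.4°, which is within the measuring noise. The largest tilt measured between taps was 2.7°, against the 7° limit for cocking.
- **Drift:** It stands at the same place and height in its hole as at the start, and the robot is clear of everything with no contact force.
- **Other things:** The marker, nut driver, bottle and look-alike tools are where they were, to about 1 mm. The spool was not measured separately, but it did not show up in the before-and-after picture comparison.

**What disagreed or was not checked:**
- The cup face reads 0.3 mm lower than the 5 mm flange thickness should give. I take this as depth-camera bias.
- Pressing the drift onto the hole floor peaked at about 13 N.
- I could not view a final picture because the viewing limit was reached, so the end state rests on measurements only.

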